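# Weight down two glued panel repairs

## Task

Two wooden sample panels have freshly glued repairs that must be pressed. On the middle of the square panel, over the round plug, stack the cork pad, then the leather-covered block lying lengthwise on the pad, then the large steel weight; on the middle of the long panel lay the pale wooden caul lengthwise along the strip repair, and the small steel weight on top of it. Keep each piece centred on the one below, set the weights down without dropping them, and leave the pigment jar and the thread spool standing where they are.

Things in the scene. Friction and masses are not known exactly. Their poses are not given: they have to be found in the camera images.
- square_panel: Square mid-brown wooden panel, 120 x 120 x 12 mm, lying flat on the worktop and fixed there, with a pale round plug of 38 mm diameter (dark glue line) in its middle. Origin: centre of the underside, below the plug; the top is 12 mm above it. z up; x and y along the sides.
- long_panel: Oblong mid-brown wooden panel, 90 x 150 x 12 mm (x, y, z), lying flat on the worktop and fixed there, with a pale strip repair 14 x 58 mm along y (dark glue line) in its middle. Origin: centre of the underside; the top is 12 mm above it. z up; y along the 150 mm sides and the strip.
- cork_pad: Loose brown cork pad, 56 x 80 x 20 mm (x, y, z), about 0.03 kg, lying flat, the widest of the three pads (not the fixed block beside the jars at the very back of the worktop). Origin: centre of the underside; y along the 80 mm length; z up.
- leather_block: Loose red-brown leather-covered block with rounded edges, 41 x 62 x 22 mm (x, y, z), about 0.05 kg, lying flat. Origin: centre of the underside; y along the 62 mm length; z up.
- caul: Loose plain pale wooden caul (pressing board), 38 x 100 x 14 mm (x, y, z), 0.03 to 0.06 kg, lying flat; the longest, narrowest and thinnest of the three pads. Origin: centre of the underside; y along the 100 mm length; z up.
- big_weight: Large steel weight, standing upright: a disc of 56 mm diameter, 32 mm high, with a cylindrical grip knob of 22 mm diameter rising another 24 mm from its middle (56 mm high in all), 0.5 to 0.8 kg. Origin: centre of the underside; z up along its axis.
- small_weight: Small steel weight, standing upright: a disc of 40 mm diameter, 26 mm high, with a cylindrical grip knob of 16 mm diameter rising another 22 mm from its middle (48 mm high in all), 0.2 to 0.37 kg. Origin: centre of the underside; z up along its axis.
- pigment_jar: Loose glass pigment jar with black screw lid, 52 mm diameter, 62 mm high, standing between the two panels or a little behind them (not one of the fixed jars at the very back); a bystander. Origin: centre of the underside; z up.
- thread_spool: Loose wooden spool of linen thread, 39 mm diameter, 58 mm high, standing upright between the two panels or a little behind; a bystander. Origin: centre of the underside; z up.

How it is judged:
At the end, for the whole second after the job is handed in: Both stacks stand in order, each piece flat (0.1 rad) on the one below (4 mm): cork pad within 15 mm of the square panel's centre, caul within 15 mm of the long panel's, each piece above within 12 mm; block along pad and caul along long panel within 0.25 rad; all at rest (0.01 m/s) (horizontal distance between cork_pad and square_panel below 0.015 m and z of cork_pad in the frame of square_panel between 0.008 and 0.016 m and horizontal distance between leather_block and cork_pad below 0.012 m and z of leather_block in the frame of cork_pad between 0.016 and 0.024 m and horizontal distance between big_weight and leather_block below 0.012 m and z of big_weight in the frame of leather_block between 0.018 and 0.026 m and horizontal distance between caul and long_panel below 0.015 m and z of caul in the frame of long_panel between 0.008 and 0.016 m and horizontal distance between small_weight and caul below 0.012 m and z of small_weight in the frame of caul between 0.01 and 0.018 m and angle between the y axis of leather_block and the y axis of cork_pad, either way round below 0.25 rad and angle between the y axis of caul and the y axis of long_panel, either way round below 0.25 rad and angle between each of cork_pad, leather_block, caul, big_weight, small_weight's own z axis and vertical below 0.1 rad and linear speed of each of cork_pad, leather_block, caul, big_weight, small_weight below 0.01 m/s); the robot touches nothing.
It fails at once if the large weight is dropped (faster than 0.6 m/s, a fall of some 18 mm, with no finger touching it) (linear speed of big_weight above 0.6 m/s and contact force between big_weight and the fingers below 0.1 N).
It fails at once if the small weight is dropped (faster than 0.6 m/s, a fall of some 18 mm, with no finger touching it) (linear speed of small_weight above 0.6 m/s and contact force between small_weight and the fingers below 0.1 N).
It fails at once if the pigment jar is moved more than 30 mm or tipped more than 0.35 rad (distance of pigment_jar from where it was at the start of the episode above 0.03 m or angle between pigment_jar's own z axis and vertical above 0.35 rad).
It fails at once if the thread spool is moved more than 30 mm or tipped more than 0.35 rad (distance of thread_spool from where it was at the start of the episode above 0.03 m or angle between thread_spool's own z axis and vertical above 0.35 rad).
It also fails if it takes over 128 s, if anything falls off the work surface, if the arm or the gripper's body presses on something with over 40 N, if the wrist force passes 120 N, or if a joint passes its speed limit or range.

## Robot

A 6-joint arm with a two-finger parallel gripper is mounted at the origin on a cart in front of the work surface, level with it; the furniture and walls round the work are solid. World frame = base frame: x ahead of the robot, y to its left, z up, the work surface at z = 0. Lengths are in m, angles in rad, forces in N, time in s.
With the tool pointing down it reaches from about 0.35 to 0.85 m from the base axis. Payload 8.1 kg.
Tool frame: the origin (TCP) lies at the very end of the fingers, on their centre line; the grasp point (between the pads) lies 19 mm behind it (robot.pinch_z is the z of the grasp point in the tool frame, in m); z points along the fingers, y is the direction in which the jaws open and shut (so a half turn about z gives the same grasp; the last joint's range is limited). The gripper opens to 93 mm and grips with 3 to 60 N. Pads are 15 mm wide; open, the fingers measure 128 mm over their backs; the gripper's body (75 mm by 188 mm) begins 65 mm behind the grasp point.
Start: joints at [1.074, 0.13, 1.488, -0, 1.523, -0.085], TCP at [0.24, 0.55, 0.219] pointing down, gripper open.
Joint ranges: [-2.96, 2.96], [-0.89, 2.26], [0.02, 2.5], [-1.34, 4.48], [0, 2.73], [-2.66, 2.66]. Speed limits (rad/s): [2.39, 2.39, 2.79, 3.14, 3.14, 3.14].

## Interface

Orientations are given as a rotation vector (axis times angle).
In Python, from plant import robot gives the robot as it stands.
- The arm moves only by the tool drive_tool, never from a script. Its argument "steps" is a list of rows, each an object of numbers: "jaw": the opening, from 0 (shut) to 1 (fully open); "tx", "ty", "tz": the shift along the tool's x, y, z scaled (see below); "turn": the turn about the tool's z scaled (see below). A call has 1 to 12 rows; each row is the pose to reach, as a shift and turn from the pose commanded when the call began, along the tool's axes at that moment, turning the shorter way round; what a row does not reach only later rows make up. The controller multiplies each number of a shift by 0.3 m and each number of a turn by 180 degrees. A row lasts 1/10 s, in which the tool goes at most 50 mm and 8.59 degrees, less where a joint would pass 70% of its speed; a pose out of reach is approached as far as the arm can. A call with a number of a shift or a turn outside -1 to 1 is refused whole. A call with a gripper value outside its range is refused whole. The fingers move at their own pace and stop on an object; "force" is the grip in N (left out, the last holds). Time passes only in rows, so rows that repeat a pose let the fingers close. It gives the time, the measured TCP pose, the force and the opening at its end, in the units of the state.
- robot.read_state(): the state, without advancing time (a new reading comes with each control period).
- robot.read_camera(name): name is "scene" or "top" or "wrist"; returns (picture, depth): 400x640x3 uint8, blue, green, red; 400x640 float32, m along the optical axis (not along the pixel's ray), 0 where there is no reading.
- robot.get_calibration(name): a dict with "fx", "fy", "cx", "cy" (pixels), "eye" and "attitude" of the camera in the world. Camera axes: x right, y down, z forward; pixel columns grow to the right and rows downward; lengths in m; the calibration is good to about 2 mm. A picture is of the moment at which its call begins: read the wrist's pose just before it. get_calibration takes no time and is no camera call; for the wrist camera it gives the pose at the moment of the call.
- robot.close_job(): hands the job in, once; it reports no verdict.
The state is a dict: "t": time; "q": joint angles; "dq": joint speeds; "joint_torque": joint torques, N m; "tool_pos": TCP position; "orientation": TCP orientation; "force": force on the tool from outside, world axes, zero at the start; "wrist_torque": the same for the moment, N m; "opening": finger opening in m.
Only numpy, scipy, OpenCV 4.12 (cv2) and the standard library are available. Lean on these libraries where they do the work, as an engineer would, in place of code of your own. Each camera call takes 0.05 s, during which the arm holds its last target.

## Working session

There is one attempt and no reset: what is moved stays moved. The work goes in short steps, Python scripts to look and compute and a tool call to move; the robot and the scene stay as the last step left them, time stands still between calls to the robot, and variables do not carry over. Pictures are saved under pics/ and viewed, and the job is handed in when it is done.

Besides the shell and the picture viewer there is one more tool, called after ">>>" as name(argument=value, ...) on one line, values as JSON. drive_tool: Moves the arm, as the interface text tells. Its arguments: {"type":"object","properties":{"steps":{"type":"array"},"force":{"type":"number"}},"required":["steps"]}

```bash
ls; mkdir -p pics
python3 - <<'E'
from plant import robot
import cv2,numpy as np
s=robot.read_state();print(s)
for n in("scene","top"):
    im,d=robot.read_camera(n);c=robot.get_calibration(n);print(n,c)
    cv2.imwrite(f"pics/{n}0.png",im);np.save(f"pics/{n}0.npy",d)
print(robot.pinch_z)
E
```

```text
pics
{'t': 0.0, 'q': array([ 1.07361002e+00,  1.31175361e-01,  1.48926075e+00, -6.25247229e-06,
        1.52297538e+00, -8.53628187e-02]), 'dq': array([-0.00012396, -0.00063949,  0.00049962, -0.00032525,  0.00038941,
       -0.00020959]), 'joint_torque': array([ 1.63900117e-03, -5.59848332e+01, -4.91760921e+01,  7.70837255e-02,
        3.49544815e-02, -1.97105064e-04]), 'tool_pos': array([0.23986356, 0.54936164, 0.21758913]), 'orientation': array([-6.42222890e-01, -3.07471994e+00,  2.73903641e-03]), 'force': array([ 0.98862466, -0.0470007 , -1.11612793]), 'wrist_torque': array([ 0.00356134,  0.02703317, -0.01205992]), 'opening': 0.09317667944038946}
scene {'fx': 493.9078626525227, 'fy': 493.9078626525227, 'cx': 321.3948295306369, 'cy': 194.77567945859673, 'eye': array([-0.36003997, -0.47166457,  0.84674393]), 'attitude': array([-1.93879896,  1.21703219, -0.57419233])}
top {'fx': 413.04606664289525, 'fy': 413.04606664289525, 'cx': 313.0888275516578, 'cy': 203.70255201736884, 'eye': array([0.41907177, 0.00857169, 1.10778654]), 'attitude': array([-2.18867024,  2.1418048 , -0.13346447])}
-0.0188
```

View pics/top0.png

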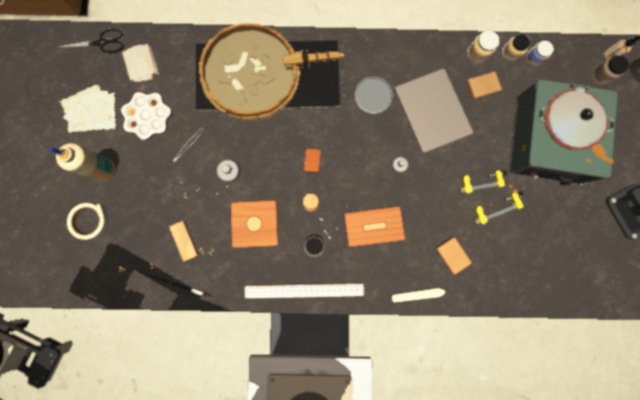

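View pics/scene0.png

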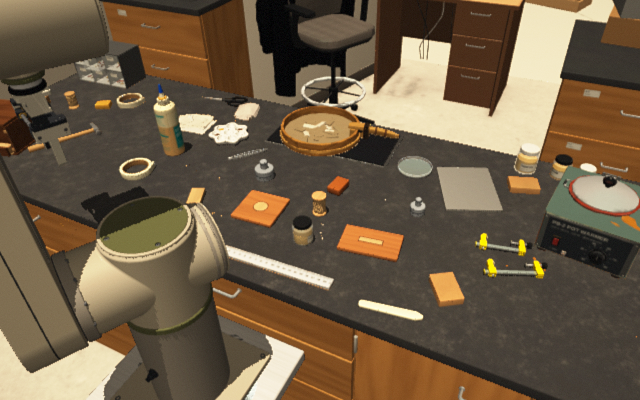

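Top view: square panel ~(254,224), long panel (375,226), cork (454,255), leather (313,160), caul (183,241), big weight (228,170), small weight (401,164), jar (314,245), spool (311,202). Now measuring these.

```bash
cat > h.py <<'E'
from plant import robot
import cv2,numpy as np
from scipy.spatial.transform import Rotation as R
def cloud(d,c):
    v,u=np.mgrid[:d.shape[0],:d.shape[1]]
    p=np.stack([(u-c['cx'])/c['fx']*d,(v-c['cy'])/c['fy']*d,d],-1)
    return p@R.from_rotvec(c['attitude']).as_matrix().T+c['eye']
def pix2plane(uv,c,z):
    uv=np.asarray(uv,float).reshape(-1,2)
    r=np.c_[(uv[:,0]-c['cx'])/c['fx'],(uv[:,1]-c['cy'])/c['fy'],np.ones(len(uv))]@R.from_rotvec(c['attitude']).as_matrix().T
    return (c['eye']+r*((z-c['eye'][2])/r[:,2])[:,None])[:,:2]
def proj(p,c):
    q=R.from_rotvec(c['attitude']).inv().apply(np.asarray(p,float).reshape(-1,3)-c['eye'])
    return np.c_[q[:,0]/q[:,2]*c['fx']+c['cx'],q[:,1]/q[:,2]*c['fy']+c['cy']]
E
python3 - <<'E'
from h import *
c=robot.get_calibration('top');d=np.load('pics/top0.npy');im=cv2.imread('pics/top0.png')
P=cloud(d,c);Z=P[...,2]
print('table z',np.median(Z[180:280,270:300]),np.median(Z[255:280,380:430]))
hsv=cv2.cvtColor(im,cv2.COLOR_BGR2HSV)
S={'sq':(254,224,.012),'long':(375,226,.012),'cork':(454,255,.02),'leather':(313,160,.022),'caul':(183,241,.014)}
for n,(u,v,h) in S.items():
    m=((hsv[...,1]>110)&(hsv[...,2]>90)).astype('uint8')
    _,l=cv2.connectedComponents(m,connectivity=4)
    k=l==l[v,u]
    ys,xs=np.nonzero(k); zt=np.median(Z[k])
    xy=pix2plane(np.c_[xs,ys],c,h).astype('float32')
    r=cv2.minAreaRect(xy*1000); print(n,k.sum(),'z',zt.round(4),np.round(r[0],1),np.round(r[1],1),round(r[2],1),'mean',xy.mean(0).round(4))
for n,(u,v) in {'big':(228,170),'small':(401,164),'jar':(314,245),'spool':(311,202)}.items():
    w=P[v-18:v+19,u-18:u+19].reshape(-1,3)
    zm=w[:,2].max()
    t=w[w[:,2]>zm-.008]; a=w[w[:,2]>.012]
    print(n,'top',zm.round(4),t.mean(0).round(4),len(t),'all ext',a.min(0).round(3),a.max(0).round(3))
crop=cv2.resize(im[130:290,150:490],None,fx=2.3,fy=2.3,interpolation=cv2.INTER_CUBIC);cv2.imwrite('pics/crop0.png',crop)
E
```

```text
table z -1.2421343225654802e-05 -0.0002660248633140627
sq 244808 z -0.0008 [585.1 -25.3] [1085.9 1811. ] 1.5 mean [ 0.5645 -0.0153]
long 244808 z -0.0008 [585.1 -25.3] [1085.9 1811. ] 1.5 mean [ 0.5645 -0.0153]
cork 761 z 0.0195 [ 417.2 -369.1] [84.7 61.6] 33.8 mean [ 0.417  -0.3691]
leather 396 z 0.0211 [662.7   7.4] [43.7 67.2] 84.9 mean [0.6627 0.0075]
caul 558 z 0.0134 [441.2 341.6] [102.9  41.8] 24.9 mean [0.4426 0.3426]
big top 1.1078 [0.4191 0.0086 1.1078] 2 all ext [0.419 0.009 0.012] [0.656 0.258 1.108]
small top 1.1078 [0.4191 0.0086 1.1078] 7 all ext [ 0.419 -0.248  0.012] [0.676 0.009 1.108]
jar top 1.1078 [0.4191 0.0086 1.1078] 7 all ext [ 0.411 -0.028  0.042] [0.459 0.021 1.108]
spool top 1.1078 [0.4191 0.0086 1.1078] 5 all ext [ 0.419 -0.011  0.019] [0.567 0.026 1.108]
```

View pics/crop0.png

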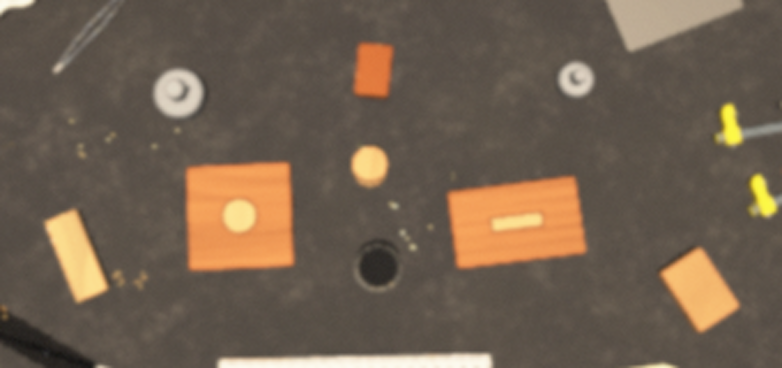

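The crop confirms all nine objects. The masks need height limits for the panels and weights.

Run:
```python
from h import *
c=robot.get_calibration('top');d=np.load('pics/top0.npy')
P=cloud(d,c);Z=P[...,2];ok=(d>.3)
m=(ok&(Z>.006)&(Z<.11)).astype('uint8')
_,l=cv2.connectedComponents(m,connectivity=4)
S={'sq':(254,224,.012),'long':(375,226,.012),'cork':(454,255,.02),'leather':(313,160,.022),'caul':(183,241,.014)}
for n,(u,v,h) in S.items():
    k=(l==l[v,u])&(abs(Z-h)<.005)
    ys,xs=np.nonzero(k); xy=pix2plane(np.c_[xs,ys],c,h).astype('float32')
    r=cv2.minAreaRect(xy*1000)
    t=np.cov(xy.T);w,V=np.linalg.eigh(t)
    print(n,k.sum(),np.round(r[0],1),np.round(r[1],1),round(r[2],1),'mean',xy.mean(0).round(4),'pca long ang',np.degrees(np.arctan2(V[1,1],V[0,1])).round(1))
for n,(u,v,h) in {'big':(228,170,.056),'small':(401,164,.048),'jar':(314,245,.062),'spool':(311,202,.058)}.items():
    k=l==l[v,u]; w=P[k]
    for lo,hi in((h-.012,h+.01),(.018,.036)):
        t=w[(w[:,2]>lo)&(w[:,2]<hi)]
        if len(t)>2: 
            (a,b),rr=cv2.minEnclosingCircle(t[:,:2].astype('float32')); print(n,(lo,hi),len(t),'mean',t.mean(0).round(4),'circ',round(a,4),round(b,4),round(rr,4))
```

```text
sq 1980 [490.7 156.7] [119.6 119.8] 4.0 mean [0.4903 0.1568] pca long ang 67.5
long 1860 [ 490.7 -162.5] [ 89.5 150. ] 8.3 mean [ 0.4906 -0.1628] pca long ang 98.3
cork 641 [ 417.8 -370.4] [80.2 55.7] 33.5 mean [ 0.4178 -0.3708] pca long ang -146.7
leather 328 [663.9   6.4] [39.8 61.9] 85.7 mean [0.6638 0.0063] pca long ang 175.7
caul 552 [441.7 340.8] [99.8 38.8] 24.9 mean [0.4412 0.3412] pca long ang -154.9
big (0.044, 0.066) 62 mean [0.6283 0.2291 0.0542] circ 0.6292 0.23 0.0116
big (0.018, 0.036) 295 mean [0.6277 0.2277 0.0309] circ 0.6291 0.2303 0.0286
small (0.036000000000000004, 0.058) 34 mean [ 0.6567 -0.2282  0.0458] circ 0.6574 -0.2292 0.0081
small (0.018, 0.036) 143 mean [ 0.656  -0.2274  0.0252] circ 0.6573 -0.2285 0.0197
jar (0.05, 0.072) 263 mean [ 0.4343 -0.0033  0.0614] circ 0.4349 -0.0038 0.0244
spool (0.046, 0.068) 177 mean [0.5487 0.008  0.0576] circ 0.5491 0.008 0.0193
spool (0.018, 0.036) 4 mean [0.5342 0.0063 0.0237] circ 0.5354 0.0057 0.0095
```

```bash
cat >> h.py <<'E'
def plan(x,y,z,yaw,n=None,jaw=None):
    s=robot.read_state();M=R.from_rotvec(s['orientation']).as_matrix()
    y0=np.degrees(np.arctan2(M[1,1],M[0,1]))
    d=M.T@(np.array([x,y,z])-s['tool_pos'])/.3
    dy=(yaw-y0+180)%360-180; tu=-dy/180
    q6=np.degrees(np.arctan2(y,x))-(np.degrees(s['q'][0]-s['q'][5])+dy)
    print('t',s['t'],'pos',s['tool_pos'].round(4),'yaw',y0.round(2),'F',s['force'].round(1),'open',round(s['opening'],4),'q6 end',q6.round(0))
    print('delta tx %.3f ty %.3f tz %.3f turn %.3f'%(*d,tu),'dist mm',(300*np.linalg.norm(d)).round(0),'deg',dy.round(1))
    if n:
        for i in range(1,n+1):
            a=i/n; a=a*a*(3-2*a)
            print('{"tx":%.3f,"ty":%.3f,"tz":%.3f,"turn":%.3f},'%(*(d*a),tu*a))
E
python3 -c "
from h import *
plan(.4417,.3408,.12,114.9,8)"
```

```text
t 0.1 pos [0.2399 0.5494 0.2177] yaw 66.41 F [ 1.   0.4 -0. ] open 0.0931 q6 end -77.0
delta tx -0.895 ty -0.367 tz 0.326 turn -0.269 dist mm 306.0 deg 48.5
{"tx":-0.038,"ty":-0.016,"tz":0.014,"turn":-0.012},
{"tx":-0.140,"ty":-0.057,"tz":0.051,"turn":-0.042},
{"tx":-0.283,"ty":-0.116,"tz":0.103,"turn":-0.085},
{"tx":-0.447,"ty":-0.184,"tz":0.163,"turn":-0.135},
{"tx":-0.612,"ty":-0.251,"tz":0.223,"turn":-0.184},
{"tx":-0.755,"ty":-0.310,"tz":0.275,"turn":-0.227},
{"tx":-0.856,"ty":-0.352,"tz":0.312,"turn":-0.258},
{"tx":-0.895,"ty":-0.367,"tz":0.326,"turn":-0.269},
```

>>> drive_tool(steps=[{"tx": -0.1, "ty": -0.04, "tz": 0.04, "turn": -0.03, "jaw": 1}, {"tx": -0.22, "ty": -0.09, "tz": 0.08, "turn": -0.07}, {"tx": -0.36, "ty": -0.15, "tz": 0.13, "turn": -0.11}, {"tx": -0.5, "ty": -0.2, "tz": 0.18, "turn": -0.15}, {"tx": -0.64, "ty": -0.26, "tz": 0.23, "turn": -0.19}, {"tx": -0.77, "ty": -0.32, "tz": 0.28, "turn": -0.23}, {"tx": -0.86, "ty": -0.35, "tz": 0.31, "turn": -0.26}, {"tx": -0.895, "ty": -0.367, "tz": 0.326, "turn": -0.269}, {"tx": -0.895, "ty": -0.367, "tz": 0.326, "turn": -0.269}, {"tx": -0.895, "ty": -0.367, "tz": 0.326, "turn": -0.269}])

```text
schema error: expected keys jaw, tx, ty, tz, turn
```

Run:
```python
from h import *
plan(.4417,.3408,.004,114.9)
c=robot.get_calibration('wrist');im,d=robot.read_camera('wrist');cv2.imwrite('pics/w1.png',im)
P=cloud(d,c);Z=P[...,2]
k=(d>.05)&(Z>.008)&(Z<.02)
_,l,st,ce=cv2.connectedComponentsWithStats(k.astype('uint8'))
i=1+np.argmax(st[1:,4]);k=l==i;r=cv2.minAreaRect(P[k][:,:2].astype('float32')*1000);print(r,np.median(Z[k]),c)
```

```text
t 0.1 pos [0.2399 0.5494 0.2177] yaw 66.41 F [ 1.   0.4 -0. ] open 0.0931 q6 end -77.0
delta tx -0.895 ty -0.367 tz 0.713 turn -0.269 dist mm 360.0 deg 48.5
((441.78033447265625, 342.6453857421875), (100.35379028320312, 39.61809539794922), 24.460058212280273) 0.014241761240663064 {'fx': 280.7387975876339, 'fy': 280.7387975876339, 'cx': 319.9698703661665, 'cy': 200.17772482595743, 'eye': array([0.17115037, 0.57978652, 0.38405158]), 'attitude': array([2.43232357, 1.59104524, 0.21493792])}
```

View pics/w1.png

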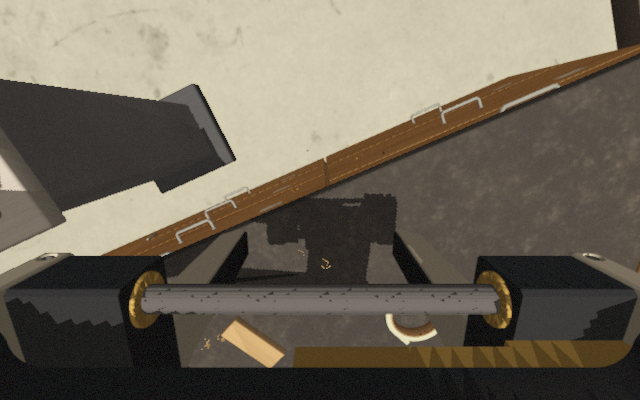

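The move was refused because every row needs all the keys. The wrist view shows the caul at ~(252,342), and its measured position agrees with the top camera to 2 mm.

>>> drive_tool(steps=[{"tx": -0.1, "ty": -0.04, "tz": 0.04, "turn": -0.03, "jaw": 1}, {"tx": -0.22, "ty": -0.09, "tz": 0.08, "turn": -0.07, "jaw": 1}, {"tx": -0.36, "ty": -0.15, "tz": 0.13, "turn": -0.11, "jaw": 1}, {"tx": -0.5, "ty": -0.2, "tz": 0.18, "turn": -0.15, "jaw": 1}, {"tx": -0.64, "ty": -0.26, "tz": 0.23, "turn": -0.19, "jaw": 1}, {"tx": -0.77, "ty": -0.32, "tz": 0.28, "turn": -0.23, "jaw": 1}, {"tx": -0.86, "ty": -0.35, "tz": 0.31, "turn": -0.26, "jaw": 1}, {"tx": -0.895, "ty": -0.367, "tz": 0.326, "turn": -0.269, "jaw": 1}, {"tx": -0.895, "ty": -0.367, "tz": 0.326, "turn": -0.269, "jaw": 1}, {"tx": -0.895, "ty": -0.367, "tz": 0.326, "turn": -0.269, "jaw": 1}])

```text
t: 1.15
tool_pos: [0.4418, 0.3416, 0.1207]
orientation: [0.673, -3.068, -0.0]
force: [0.2, -0.2, -0.1]
opening: 0.0932
```

Run:
```python
from h import *
plan(.4418,.3415,.004,114.7)
```

```text
t 1.15 pos [0.4418 0.3416 0.1207] yaw 114.73 F [ 0.2 -0.2 -0.1] open 0.0932 q6 end -77.0
delta tx -0.000 ty -0.000 tz 0.389 turn 0.000 dist mm 117.0 deg -0.0
```

>>> drive_tool(steps=[{"tx": 0, "ty": 0, "tz": 0.1, "turn": 0, "jaw": 1}, {"tx": 0, "ty": 0, "tz": 0.22, "turn": 0, "jaw": 1}, {"tx": 0, "ty": 0, "tz": 0.32, "turn": 0, "jaw": 1}, {"tx": 0, "ty": 0, "tz": 0.37, "turn": 0, "jaw": 1}, {"tx": 0, "ty": 0, "tz": 0.389, "turn": 0, "jaw": 1}, {"tx": 0, "ty": 0, "tz": 0.389, "turn": 0, "jaw": 1}, {"tx": 0, "ty": 0, "tz": 0.389, "turn": 0, "jaw": 0.2}, {"tx": 0, "ty": 0, "tz": 0.389, "turn": 0, "jaw": 0.2}, {"tx": 0, "ty": 0, "tz": 0.389, "turn": 0, "jaw": 0.2}, {"tx": 0, "ty": 0, "tz": 0.389, "turn": 0, "jaw": 0.2}, {"tx": 0, "ty": 0, "tz": 0.389, "turn": 0, "jaw": 0.2}, {"tx": 0, "ty": 0, "tz": 0.389, "turn": 0, "jaw": 0.2}], force=15)

```text
t: 2.35
tool_pos: [0.4422, 0.3415, 0.0042]
orientation: [-0.675, 3.068, 0.0]
force: [-1.1, -0.2, -0.3]
opening: 0.0495
```

Run:
```python
from h import *
plan(.4907,-.1626,.13,8.3)
```

```text
t 2.35 pos [0.4422 0.3415 0.0042] yaw 114.82 F [-1.1 -0.2 -0.3] open 0.0495 q6 end -27.0
delta tx 0.558 ty -1.593 tz -0.419 turn 0.592 dist mm 522.0 deg -106.5
```

>>> drive_tool(steps=[{"tx": 0, "ty": 0, "tz": 0, "turn": 0, "jaw": 0.2}, {"tx": 0, "ty": 0, "tz": 0, "turn": 0, "jaw": 0.2}, {"tx": 0, "ty": 0, "tz": 0, "turn": 0, "jaw": 0.2}, {"tx": 0, "ty": 0, "tz": 0, "turn": 0, "jaw": 0.2}, {"tx": 0, "ty": 0, "tz": 0, "turn": 0, "jaw": 0.2}, {"tx": 0, "ty": 0, "tz": -0.05, "turn": 0, "jaw": 0.2}, {"tx": 0, "ty": 0, "tz": -0.13, "turn": 0, "jaw": 0.2}, {"tx": 0, "ty": 0, "tz": -0.25, "turn": 0, "jaw": 0.2}, {"tx": 0, "ty": 0, "tz": -0.36, "turn": 0, "jaw": 0.2}, {"tx": 0, "ty": 0, "tz": -0.41, "turn": 0, "jaw": 0.2}, {"tx": 0, "ty": 0, "tz": -0.42, "turn": 0, "jaw": 0.2}])

```text
t: 3.45
tool_pos: [0.4437, 0.3425, 0.1333]
orientation: [-0.674, 3.063, 0.003]
force: [-0.0, 0.3, 0.3]
opening: 0.0377
```

Run:
```python
from h import *
plan(.4907,.0900,.13,61.5)
plan(.4907,-.1626,.13,8.3)
```

```text
t 3.45 pos [0.4437 0.3425 0.1333] yaw 114.83 F [-0.   0.3  0.3] open 0.0377 q6 end -51.0
delta tx 0.211 ty -0.830 tz 0.009 turn 0.296 dist mm 257.0 deg -53.3
t 3.45 pos [0.4437 0.3425 0.1333] yaw 114.83 F [-0.   0.3  0.3] open 0.0377 q6 end -27.0
delta tx 0.565 ty -1.594 tz 0.007 turn 0.592 dist mm 507.0 deg -106.5
```

>>> drive_tool(steps=[{"tx": 0.02, "ty": -0.06, "tz": 0, "turn": 0.03, "jaw": 0.2}, {"tx": 0.05, "ty": -0.18, "tz": 0, "turn": 0.07, "jaw": 0.2}, {"tx": 0.08, "ty": -0.31, "tz": 0, "turn": 0.11, "jaw": 0.2}, {"tx": 0.11, "ty": -0.44, "tz": 0, "turn": 0.15, "jaw": 0.2}, {"tx": 0.14, "ty": -0.57, "tz": 0, "turn": 0.19, "jaw": 0.2}, {"tx": 0.17, "ty": -0.69, "tz": 0, "turn": 0.23, "jaw": 0.2}, {"tx": 0.2, "ty": -0.79, "tz": 0, "turn": 0.27, "jaw": 0.2}, {"tx": 0.211, "ty": -0.83, "tz": 0, "turn": 0.296, "jaw": 0.2}])

```text
t: 4.25
tool_pos: [0.4882, 0.0862, 0.1281]
orientation: [-0.782, -3.04, 0.003]
force: [0.9, 0.2, -0.8]
opening: 0.0377
```

Run:
```python
from h import *
plan(.4907,-.1626,.10,8.3)
```

```text
t 4.25 pos [0.4882 0.0862 0.1281] yaw 61.13 F [ 0.9  0.2 -0.8] open 0.0377 q6 end -27.0
delta tx -0.408 ty -0.722 tz 0.094 turn 0.294 dist mm 250.0 deg -52.8
```

>>> drive_tool(steps=[{"tx": -0.04, "ty": -0.07, "tz": 0, "turn": 0.03, "jaw": 0.2}, {"tx": -0.1, "ty": -0.17, "tz": 0, "turn": 0.07, "jaw": 0.2}, {"tx": -0.16, "ty": -0.28, "tz": 0, "turn": 0.11, "jaw": 0.2}, {"tx": -0.22, "ty": -0.39, "tz": 0, "turn": 0.15, "jaw": 0.2}, {"tx": -0.28, "ty": -0.5, "tz": 0, "turn": 0.19, "jaw": 0.2}, {"tx": -0.34, "ty": -0.6, "tz": 0, "turn": 0.23, "jaw": 0.2}, {"tx": -0.385, "ty": -0.68, "tz": 0.03, "turn": 0.265, "jaw": 0.2}, {"tx": -0.408, "ty": -0.722, "tz": 0.09, "turn": 0.294, "jaw": 0.2}, {"tx": -0.408, "ty": -0.722, "tz": 0.094, "turn": 0.294, "jaw": 0.2}, {"tx": -0.408, "ty": -0.722, "tz": 0.094, "turn": 0.294, "jaw": 0.2}, {"tx": -0.408, "ty": -0.722, "tz": 0.094, "turn": 0.294, "jaw": 0.2}])

```text
t: 5.35
tool_pos: [0.4935, -0.1589, 0.1018]
orientation: [-2.044, -2.384, -0.0]
force: [0.6, 0.7, -0.6]
opening: 0.0378
```

Run:
```python
from h import *
plan(.4907,-.1626,.0165,8.3)
```

```text
t 5.35 pos [ 0.4935 -0.1589  0.1018] yaw 8.78 F [ 0.6  0.7 -0.6] open 0.0378 q6 end -27.0
delta tx -0.011 ty -0.011 tz 0.284 turn 0.003 dist mm 85.0 deg -0.5
```

>>> drive_tool(steps=[{"tx": -0.011, "ty": -0.011, "tz": 0.06, "turn": 0.003, "jaw": 0.2}, {"tx": -0.011, "ty": -0.011, "tz": 0.14, "turn": 0.003, "jaw": 0.2}, {"tx": -0.011, "ty": -0.011, "tz": 0.2, "turn": 0.003, "jaw": 0.2}, {"tx": -0.011, "ty": -0.011, "tz": 0.25, "turn": 0.003, "jaw": 0.2}, {"tx": -0.011, "ty": -0.011, "tz": 0.27, "turn": 0.003, "jaw": 0.2}, {"tx": -0.011, "ty": -0.011, "tz": 0.28, "turn": 0.003, "jaw": 0.2}, {"tx": -0.011, "ty": -0.011, "tz": 0.283, "turn": 0.003, "jaw": 0.2}, {"tx": -0.011, "ty": -0.011, "tz": 0.283, "turn": 0.003, "jaw": 0.2}])

```text
t: 6.15
tool_pos: [0.4915, -0.1638, 0.0178]
orientation: [2.058, 2.372, 0.001]
force: [-0.9, 0.7, -0.1]
opening: 0.0376
```

Run:
```python
from h import *
plan(.4907,-.1626,.0165,8.3)
```

```text
t 6.15 pos [ 0.4915 -0.1638  0.0178] yaw 8.1 F [-0.9  0.7 -0.1] open 0.0376 q6 end -27.0
delta tx 0.004 ty -0.002 tz 0.004 turn -0.001 dist mm 2.0 deg 0.2
```

>>> drive_tool(steps=[{"tx": 0.003, "ty": 0, "tz": 0.004, "turn": 0, "jaw": 0.2}, {"tx": 0.003, "ty": 0, "tz": 0.004, "turn": 0, "jaw": 0.6}, {"tx": 0.003, "ty": 0, "tz": 0.004, "turn": 0, "jaw": 0.6}, {"tx": 0.003, "ty": 0, "tz": 0.004, "turn": 0, "jaw": 0.6}, {"tx": 0.003, "ty": 0, "tz": -0.05, "turn": 0, "jaw": 0.6}, {"tx": 0.003, "ty": 0, "tz": -0.17, "turn": 0, "jaw": 0.6}, {"tx": 0.003, "ty": 0, "tz": -0.3, "turn": 0, "jaw": 0.6}, {"tx": 0.003, "ty": 0, "tz": -0.36, "turn": 0, "jaw": 0.6}])

```text
t: 6.95
tool_pos: [0.4924, -0.1635, 0.1291]
orientation: [2.056, 2.369, 0.002]
force: [0.0, -0.1, 1.2]
opening: 0.0557
```

Run:
```python
from h import *
plan(.6573,-.2288,.10,8.3)
```

```text
t 6.95 pos [ 0.4924 -0.1635  0.1291] yaw 8.08 F [ 0.  -0.1  1.2] open 0.0557 q6 end -27.0
delta tx -0.293 ty 0.513 tz 0.100 turn -0.001 dist mm 180.0 deg 0.2
```

>>> drive_tool(steps=[{"tx": -0.05, "ty": 0.09, "tz": 0, "turn": 0, "jaw": 0.6}, {"tx": -0.11, "ty": 0.2, "tz": 0.02, "turn": 0, "jaw": 0.6}, {"tx": -0.18, "ty": 0.32, "tz": 0.04, "turn": 0, "jaw": 0.6}, {"tx": -0.24, "ty": 0.43, "tz": 0.07, "turn": 0, "jaw": 0.6}, {"tx": -0.28, "ty": 0.49, "tz": 0.09, "turn": 0, "jaw": 0.6}, {"tx": -0.293, "ty": 0.513, "tz": 0.1, "turn": 0, "jaw": 0.6}, {"tx": -0.293, "ty": 0.513, "tz": 0.1, "turn": 0, "jaw": 0.6}, {"tx": -0.293, "ty": 0.513, "tz": 0.1, "turn": 0, "jaw": 0.6}, {"tx": -0.293, "ty": 0.513, "tz": 0.1, "turn": 0, "jaw": 0.6}])

```text
t: 7.85
tool_pos: [0.6549, -0.2278, 0.0957]
orientation: [2.059, 2.372, 0.0]
force: [-0.2, -0.0, -0.9]
opening: 0.0556
```

Run:
```python
from h import *
plan(.6573,-.2288,.0285,8.3)
c=robot.get_calibration('wrist');im,d=robot.read_camera('wrist');cv2.imwrite('pics/w2.png',im)
P=cloud(d,c).reshape(-1,3);P=P[(d.ravel()>.05)&(np.hypot(P[:,0]-.657,P[:,1]+.229)<.05)]
for lo,hi in((.04,.052),(.021,.03)):
    t=P[(P[:,2]>lo)&(P[:,2]<hi)];print(len(t),cv2.minEnclosingCircle(t[:,:2].astype('float32')))
c=robot.get_calibration('top');im,d=robot.read_camera('top');cv2.imwrite('pics/top2.png',im[130:290,150:490].repeat(2,0).repeat(2,1))
P=cloud(d,c);Z=P[...,2]
k=(d>.3)&(Z>.02)&(Z<.032)&(np.hypot(P[...,0]-.49,P[...,1]+.163)<.08)
print(k.sum());print(cv2.minAreaRect(P[k][:,:2].astype('float32')*1000))
```

```text
t 7.85 pos [ 0.6549 -0.2278  0.0957] yaw 8.09 F [-0.2 -0.  -0.9] open 0.0556 q6 end -27.0
delta tx -0.005 ty 0.007 tz 0.224 turn -0.001 dist mm 67.0 deg 0.2
321 ((0.6582151651382446, -0.2290111482143402), 0.008394679054617882)
1138 ((0.6581003069877625, -0.22900691628456116), 0.020069172605872154)
215
((486.1103210449219, -137.32339477539062), (37.533103942871094, 45.45073699951172), 8.997135162353516)
```

View pics/top2.png

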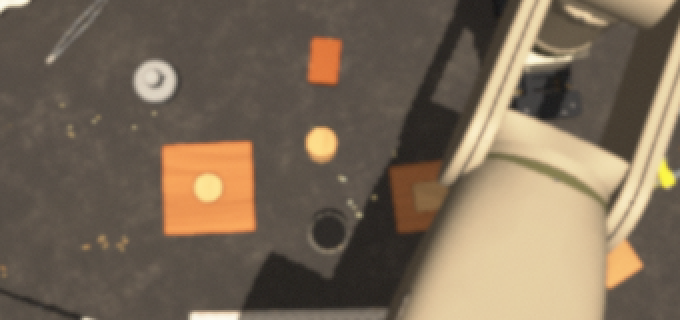

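View pics/w2.png

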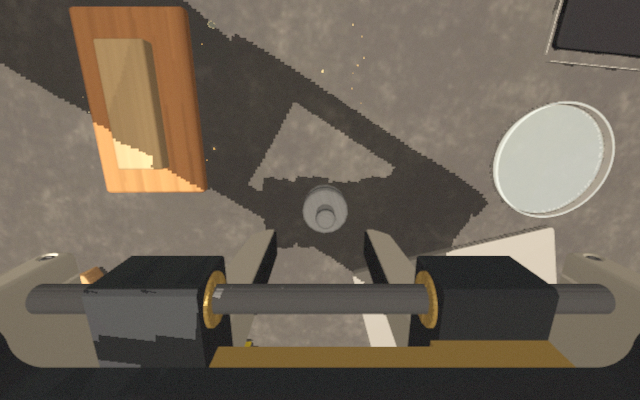

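The wrist view shows the caul lying along the strip of the long panel at ~(128,100), and the small weight between the fingers at (325,210). I'll measure the caul against the panel here.

Run:
```python
from h import *
c=robot.get_calibration('wrist');im,d=robot.read_camera('wrist')
P=cloud(d,c);Z=P[...,2]
near=(d>.05)&(np.hypot(P[...,0]-.49,P[...,1]+.163)<.1)
for lo,hi in((.008,.017),(.021,.031)):
    k=near&(Z>lo)&(Z<hi);k=cv2.morphologyEx(k.astype('uint8'),cv2.MORPH_OPEN,np.ones((3,3)))>0
    print(k.sum(),np.median(Z[k]),cv2.minAreaRect(P[k][:,:2].astype('float32')*1000))
plan(.6579,-.229,.0285,8.3)
```

```text
12927 0.012263907564218524 ((491.45574951171875, -163.26910400390625), (91.2992935180664, 149.65615844726562), 8.250715255737305)
6518 0.02624648928406874 ((490.5774230957031, -163.8492889404297), (39.81318283081055, 100.5623550415039), 8.243849754333496)
t 8.0 pos [ 0.6552 -0.2279  0.0959] yaw 8.09 F [-0.5  0.1  0.3] open 0.0555 q6 end -27.0
delta tx -0.005 ty 0.008 tz 0.225 turn -0.001 dist mm 67.0 deg 0.2
```

>>> drive_tool(steps=[{"tx": -0.005, "ty": 0.008, "tz": 0.05, "turn": 0, "jaw": 0.6}, {"tx": -0.005, "ty": 0.008, "tz": 0.12, "turn": 0, "jaw": 0.6}, {"tx": -0.005, "ty": 0.008, "tz": 0.18, "turn": 0, "jaw": 0.6}, {"tx": -0.005, "ty": 0.008, "tz": 0.21, "turn": 0, "jaw": 0.6}, {"tx": -0.005, "ty": 0.008, "tz": 0.223, "turn": 0, "jaw": 0.6}, {"tx": -0.005, "ty": 0.008, "tz": 0.223, "turn": 0, "jaw": 0.6}, {"tx": -0.005, "ty": 0.008, "tz": 0.223, "turn": 0, "jaw": 0.05}, {"tx": -0.005, "ty": 0.008, "tz": 0.223, "turn": 0, "jaw": 0.05}, {"tx": -0.005, "ty": 0.008, "tz": 0.223, "turn": 0, "jaw": 0.05}, {"tx": -0.005, "ty": 0.008, "tz": 0.223, "turn": 0, "jaw": 0.05}, {"tx": -0.005, "ty": 0.008, "tz": 0.223, "turn": 0, "jaw": 0.05}, {"tx": -0.005, "ty": 0.008, "tz": 0.223, "turn": 0, "jaw": 0.05}], force=35)

```text
t: 9.2
tool_pos: [0.6584, -0.2293, 0.0284]
orientation: [2.059, 2.372, 0.001]
force: [0.4, 0.3, -2.8]
opening: 0.015
```

>>> drive_tool(steps=[{"tx": 0, "ty": 0, "tz": 0, "turn": 0, "jaw": 0.05}, {"tx": 0, "ty": 0, "tz": 0, "turn": 0, "jaw": 0.05}])

```text
t: 9.4
tool_pos: [0.6583, -0.2293, 0.0283]
orientation: [2.059, 2.372, 0.0]
force: [1.7, -0.4, 0.6]
opening: 0.0149
```

>>> drive_tool(steps=[{"tx": 0, "ty": 0, "tz": -0.01, "turn": 0, "jaw": 0.05}, {"tx": 0, "ty": 0, "tz": -0.03, "turn": 0, "jaw": 0.05}, {"tx": 0, "ty": 0, "tz": -0.07, "turn": 0, "jaw": 0.05}, {"tx": 0, "ty": 0, "tz": -0.13, "turn": 0, "jaw": 0.05}, {"tx": 0, "ty": 0, "tz": -0.17, "turn": 0, "jaw": 0.05}, {"tx": 0, "ty": 0, "tz": -0.19, "turn": 0, "jaw": 0.05}, {"tx": 0, "ty": 0, "tz": -0.2, "turn": 0, "jaw": 0.05}, {"tx": 0, "ty": 0, "tz": -0.2, "turn": 0, "jaw": 0.05}])

```text
t: 10.2
tool_pos: [0.6583, -0.2293, 0.0887]
orientation: [2.059, 2.372, 0.0]
force: [-0.4, -0.1, -2.4]
opening: 0.0147
```

Run:
```python
from h import *
plan(.4907,-.1636,.088,8.3)
c=robot.get_calibration('wrist');im,d=robot.read_camera('wrist');cv2.imwrite('pics/w3.png',im)
```

```text
t 10.2 pos [ 0.6583 -0.2293  0.0887] yaw 8.09 F [-0.4 -0.1 -2.4] open 0.0147 q6 end -27.0
delta tx 0.295 ty -0.522 tz 0.002 turn -0.001 dist mm 180.0 deg 0.2
```

View pics/w3.png

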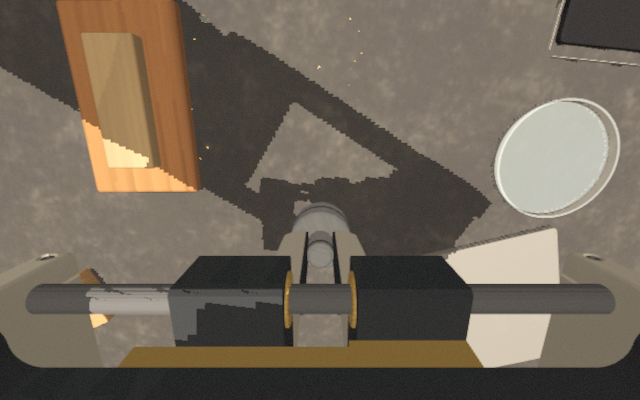

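The weight hangs upright in the jaws at (320,235), with about 2.4 N of load. Carrying it to the caul.

>>> drive_tool(steps=[{"tx": 0.03, "ty": -0.05, "tz": 0, "turn": 0, "jaw": 0.05}, {"tx": 0.08, "ty": -0.14, "tz": 0, "turn": 0, "jaw": 0.05}, {"tx": 0.13, "ty": -0.23, "tz": 0, "turn": 0, "jaw": 0.05}, {"tx": 0.18, "ty": -0.32, "tz": 0, "turn": 0, "jaw": 0.05}, {"tx": 0.23, "ty": -0.41, "tz": 0, "turn": 0, "jaw": 0.05}, {"tx": 0.27, "ty": -0.48, "tz": 0, "turn": 0, "jaw": 0.05}, {"tx": 0.29, "ty": -0.51, "tz": 0, "turn": 0, "jaw": 0.05}, {"tx": 0.295, "ty": -0.522, "tz": 0, "turn": 0, "jaw": 0.05}, {"tx": 0.295, "ty": -0.522, "tz": 0, "turn": 0, "jaw": 0.05}, {"tx": 0.295, "ty": -0.522, "tz": 0, "turn": 0, "jaw": 0.05}, {"tx": 0.295, "ty": -0.522, "tz": 0, "turn": 0, "jaw": 0.05}])

```text
t: 11.35
tool_pos: [0.4914, -0.164, 0.0883]
orientation: [2.059, 2.372, 0.0]
force: [0.3, -0.4, -1.9]
opening: 0.0149
```

Run:
```python
from h import *
plan(.4907,-.1636,.0555,8.3)
```

```text
t 11.35 pos [ 0.4914 -0.164   0.0883] yaw 8.08 F [ 0.3 -0.4 -1.9] open 0.0149 q6 end -27.0
delta tx 0.002 ty -0.002 tz 0.109 turn -0.001 dist mm 33.0 deg 0.2
```

Contact is expected at TCP z ≈ 0.0543, so I'll lower slowly to about 0.055 first.

>>> drive_tool(steps=[{"tx": 0.002, "ty": -0.002, "tz": 0.03, "turn": 0, "jaw": 0.05}, {"tx": 0.002, "ty": -0.002, "tz": 0.06, "turn": 0, "jaw": 0.05}, {"tx": 0.002, "ty": -0.002, "tz": 0.085, "turn": 0, "jaw": 0.05}, {"tx": 0.002, "ty": -0.002, "tz": 0.1, "turn": 0, "jaw": 0.05}, {"tx": 0.002, "ty": -0.002, "tz": 0.108, "turn": 0, "jaw": 0.05}, {"tx": 0.002, "ty": -0.002, "tz": 0.112, "turn": 0, "jaw": 0.05}, {"tx": 0.002, "ty": -0.002, "tz": 0.114, "turn": 0, "jaw": 0.05}, {"tx": 0.002, "ty": -0.002, "tz": 0.114, "turn": 0, "jaw": 0.05}, {"tx": 0.002, "ty": -0.002, "tz": 0.114, "turn": 0, "jaw": 0.05}])

```text
t: 12.25
tool_pos: [0.4902, -0.1632, 0.0543]
orientation: [2.059, 2.372, 0.0]
force: [-0.3, 0.5, -1.3]
opening: 0.0149
```

>>> drive_tool(steps=[{"tx": 0, "ty": 0, "tz": 0.002, "turn": 0, "jaw": 0.05}, {"tx": 0, "ty": 0, "tz": 0.002, "turn": 0, "jaw": 0.5}, {"tx": 0, "ty": 0, "tz": 0.002, "turn": 0, "jaw": 0.5}, {"tx": 0, "ty": 0, "tz": 0.002, "turn": 0, "jaw": 0.5}, {"tx": 0, "ty": 0, "tz": 0.002, "turn": 0, "jaw": 0.5}, {"tx": 0, "ty": 0, "tz": -0.05, "turn": 0, "jaw": 1}, {"tx": 0, "ty": 0, "tz": -0.15, "turn": 0, "jaw": 1}, {"tx": 0, "ty": 0, "tz": -0.25, "turn": 0, "jaw": 1}, {"tx": 0, "ty": 0, "tz": -0.27, "turn": 0, "jaw": 1}])

```text
t: 13.15
tool_pos: [0.4921, -0.1641, 0.139]
orientation: [2.055, 2.368, 0.003]
force: [0.5, -0.1, 0.5]
opening: 0.074
```

Run:
```python
from h import *
plan(.4178,-.3705,.10,-56.5)
```

```text
t 13.15 pos [ 0.4921 -0.1641  0.139 ] yaw 8.08 F [ 0.5 -0.1  0.5] open 0.074 q6 end 15.0
delta tx -0.646 ty -0.343 tz 0.130 turn 0.359 dist mm 223.0 deg -64.6
```

>>> drive_tool(steps=[{"tx": -0.06, "ty": -0.03, "tz": 0, "turn": 0.04, "jaw": 1}, {"tx": -0.14, "ty": -0.08, "tz": 0, "turn": 0.08, "jaw": 1}, {"tx": -0.23, "ty": -0.12, "tz": 0.02, "turn": 0.12, "jaw": 1}, {"tx": -0.32, "ty": -0.17, "tz": 0.04, "turn": 0.16, "jaw": 1}, {"tx": -0.41, "ty": -0.22, "tz": 0.06, "turn": 0.2, "jaw": 1}, {"tx": -0.5, "ty": -0.27, "tz": 0.08, "turn": 0.24, "jaw": 1}, {"tx": -0.57, "ty": -0.31, "tz": 0.1, "turn": 0.28, "jaw": 1}, {"tx": -0.63, "ty": -0.335, "tz": 0.12, "turn": 0.32, "jaw": 1}, {"tx": -0.646, "ty": -0.343, "tz": 0.13, "turn": 0.359, "jaw": 1}, {"tx": -0.646, "ty": -0.343, "tz": 0.13, "turn": 0.359, "jaw": 1}, {"tx": -0.646, "ty": -0.343, "tz": 0.13, "turn": 0.359, "jaw": 1}, {"tx": -0.646, "ty": -0.343, "tz": 0.13, "turn": 0.359, "jaw": 1}])

```text
t: 14.35
tool_pos: [0.4155, -0.3689, 0.0958]
orientation: [-3.007, -0.91, -0.0]
force: [-0.5, -0.0, 0.4]
opening: 0.0928
```

Run:
```python
from h import *
c=robot.get_calibration('wrist');im,d=robot.read_camera('wrist');cv2.imwrite('pics/w4.png',im)
P=cloud(d,c);Z=P[...,2]
k=(d>.05)&(np.hypot(P[...,0]-.418,P[...,1]+.371)<.07)&(Z>.014)&(Z<.026);k=cv2.morphologyEx(k.astype('uint8'),cv2.MORPH_OPEN,np.ones((3,3)))>0
print(k.sum(),np.median(Z[k]),cv2.minAreaRect(P[k][:,:2].astype('float32')*1000))
plan(.4178,-.3705,.004,-56.5)
```

```text
5204 0.020475019674581943 ((418.26251220703125, -370.776611328125), (79.86385345458984, 55.05876159667969), 33.540985107421875)
t 14.4 pos [ 0.4156 -0.3689  0.096 ] yaw -56.36 F [ 0.4  0.2 -1. ] open 0.0928 q6 end 15.0
delta tx 0.003 ty 0.008 tz 0.307 turn 0.001 dist mm 92.0 deg -0.1
```

View pics/w4.png

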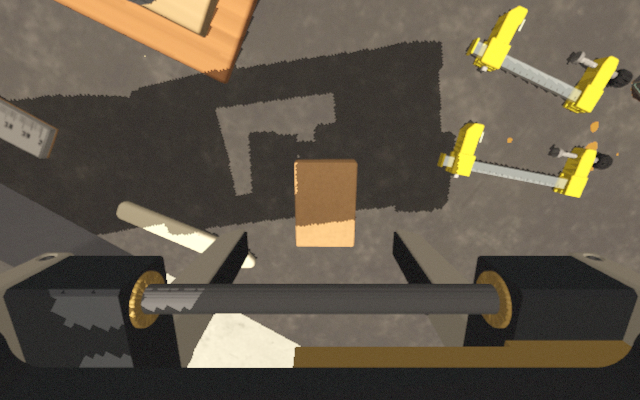

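The cork sits between the fingers at (325,203), and the two measurements agree. The bone folder tip at (250,262) is clear of where the fingers will land.

>>> drive_tool(steps=[{"tx": 0.003, "ty": 0.008, "tz": 0.08, "turn": 0, "jaw": 1}, {"tx": 0.003, "ty": 0.008, "tz": 0.18, "turn": 0, "jaw": 1}, {"tx": 0.003, "ty": 0.008, "tz": 0.26, "turn": 0, "jaw": 1}, {"tx": 0.003, "ty": 0.008, "tz": 0.295, "turn": 0, "jaw": 1}, {"tx": 0.003, "ty": 0.008, "tz": 0.307, "turn": 0, "jaw": 1}, {"tx": 0.003, "ty": 0.008, "tz": 0.307, "turn": 0, "jaw": 1}, {"tx": 0.003, "ty": 0.008, "tz": 0.307, "turn": 0, "jaw": 0.4}, {"tx": 0.003, "ty": 0.008, "tz": 0.307, "turn": 0, "jaw": 0.4}, {"tx": 0.003, "ty": 0.008, "tz": 0.307, "turn": 0, "jaw": 0.4}, {"tx": 0.003, "ty": 0.008, "tz": 0.307, "turn": 0, "jaw": 0.4}, {"tx": 0.003, "ty": 0.008, "tz": 0.307, "turn": 0, "jaw": 0.4}, {"tx": 0.003, "ty": 0.008, "tz": 0.307, "turn": 0, "jaw": 0.4}], force=12)

```text
t: 15.6
tool_pos: [0.4174, -0.3711, 0.0041]
orientation: [3.008, 0.904, 0.0]
force: [-0.8, 0.1, 2.0]
opening: 0.0558
```

>>> drive_tool(steps=[{"tx": 0, "ty": 0, "tz": 0, "turn": 0, "jaw": 0.4}, {"tx": 0, "ty": 0, "tz": 0, "turn": 0, "jaw": 0.4}, {"tx": 0, "ty": 0, "tz": 0, "turn": 0, "jaw": 0.4}, {"tx": 0, "ty": 0, "tz": -0.05, "turn": 0, "jaw": 0.4}, {"tx": 0, "ty": 0, "tz": -0.15, "turn": 0, "jaw": 0.4}, {"tx": 0, "ty": 0, "tz": -0.28, "turn": 0, "jaw": 0.4}, {"tx": 0, "ty": 0, "tz": -0.41, "turn": 0, "jaw": 0.4}, {"tx": 0, "ty": 0, "tz": -0.49, "turn": 0, "jaw": 0.4}, {"tx": 0, "ty": 0, "tz": -0.5, "turn": 0, "jaw": 0.4}, {"tx": 0, "ty": 0, "tz": -0.5, "turn": 0, "jaw": 0.4}])

```text
t: 16.6
tool_pos: [0.4177, -0.3713, 0.1549]
orientation: [3.007, 0.904, 0.001]
force: [0.1, -0.4, -1.3]
opening: 0.0555
```

Run:
```python
from h import *
plan(.50,-.10,.155,10)
```

```text
t 16.6 pos [ 0.4177 -0.3713  0.1549] yaw -56.53 F [ 0.1 -0.4 -1.3] open 0.0555 q6 end -21.0
delta tx 0.728 ty -0.603 tz -0.001 turn -0.370 dist mm 284.0 deg 66.5
```

>>> drive_tool(steps=[{"tx": 0.06, "ty": -0.05, "tz": 0, "turn": -0.03, "jaw": 0.4}, {"tx": 0.15, "ty": -0.12, "tz": 0, "turn": -0.07, "jaw": 0.4}, {"tx": 0.25, "ty": -0.2, "tz": 0, "turn": -0.11, "jaw": 0.4}, {"tx": 0.35, "ty": -0.29, "tz": 0, "turn": -0.155, "jaw": 0.4}, {"tx": 0.45, "ty": -0.37, "tz": 0, "turn": -0.2, "jaw": 0.4}, {"tx": 0.55, "ty": -0.45, "tz": 0, "turn": -0.245, "jaw": 0.4}, {"tx": 0.65, "ty": -0.54, "tz": 0, "turn": -0.29, "jaw": 0.4}, {"tx": 0.728, "ty": -0.603, "tz": 0, "turn": -0.335, "jaw": 0.4}])

```text
t: 17.4
tool_pos: [0.4985, -0.097, 0.1514]
orientation: [-2.137, -2.298, 0.002]
force: [0.2, -0.2, -0.4]
opening: 0.0551
```

Run:
```python
from h import *
plan(.4911,.1567,.155,4)
```

```text
t 17.4 pos [ 0.4985 -0.097   0.1514] yaw 4.15 F [ 0.2 -0.2 -0.4] open 0.0551 q6 end 14.0
delta tx 0.845 ty 0.036 tz -0.011 turn 0.001 dist mm 254.0 deg -0.1
```

>>> drive_tool(steps=[{"tx": 0.1, "ty": 0, "tz": 0, "turn": 0, "jaw": 0.4}, {"tx": 0.22, "ty": 0.01, "tz": 0, "turn": 0, "jaw": 0.4}, {"tx": 0.35, "ty": 0.015, "tz": 0, "turn": 0, "jaw": 0.4}, {"tx": 0.48, "ty": 0.02, "tz": 0, "turn": 0, "jaw": 0.4}, {"tx": 0.61, "ty": 0.025, "tz": 0, "turn": 0, "jaw": 0.4}, {"tx": 0.72, "ty": 0.03, "tz": 0.03, "turn": 0, "jaw": 0.4}, {"tx": 0.8, "ty": 0.035, "tz": 0.1, "turn": 0, "jaw": 0.4}, {"tx": 0.835, "ty": 0.036, "tz": 0.2, "turn": 0, "jaw": 0.4}, {"tx": 0.84, "ty": 0.036, "tz": 0.27, "turn": 0, "jaw": 0.4}, {"tx": 0.84, "ty": 0.036, "tz": 0.3, "turn": 0, "jaw": 0.4}, {"tx": 0.84, "ty": 0.036, "tz": 0.3, "turn": 0, "jaw": 0.4}, {"tx": 0.84, "ty": 0.036, "tz": 0.3, "turn": 0, "jaw": 0.4}])

```text
t: 18.6
tool_pos: [0.494, 0.1522, 0.064]
orientation: [-2.148, -2.293, 0.001]
force: [0.4, -0.4, -1.3]
opening: 0.0554
```

Run:
```python
from h import *
plan(.4909,.1567,.0165,4)
```

```text
t 18.6 pos [0.494  0.1522 0.064 ] yaw 3.73 F [ 0.4 -0.4 -1.3] open 0.0554 q6 end 14.0
delta tx 0.016 ty -0.009 tz 0.158 turn -0.001 dist mm 48.0 deg 0.3
```

>>> drive_tool(steps=[{"tx": 0.016, "ty": -0.009, "tz": 0.06, "turn": 0, "jaw": 0.4}, {"tx": 0.016, "ty": -0.009, "tz": 0.11, "turn": 0, "jaw": 0.4}, {"tx": 0.016, "ty": -0.009, "tz": 0.14, "turn": 0, "jaw": 0.4}, {"tx": 0.016, "ty": -0.009, "tz": 0.153, "turn": 0, "jaw": 0.4}, {"tx": 0.016, "ty": -0.009, "tz": 0.158, "turn": 0, "jaw": 0.4}, {"tx": 0.016, "ty": -0.009, "tz": 0.158, "turn": 0, "jaw": 0.4}, {"tx": 0.016, "ty": -0.009, "tz": 0.158, "turn": 0, "jaw": 0.4}])

```text
t: 19.3
tool_pos: [0.4915, 0.1572, 0.017]
orientation: [2.147, 2.293, 0.001]
force: [-0.1, -0.6, 0.2]
opening: 0.0555
```

>>> drive_tool(steps=[{"tx": 0, "ty": 0, "tz": 0, "turn": 0, "jaw": 0.85}, {"tx": 0, "ty": 0, "tz": 0, "turn": 0, "jaw": 0.85}, {"tx": 0, "ty": 0, "tz": 0, "turn": 0, "jaw": 0.85}, {"tx": 0, "ty": 0, "tz": 0, "turn": 0, "jaw": 0.85}, {"tx": 0, "ty": 0, "tz": -0.06, "turn": 0, "jaw": 0.85}, {"tx": 0, "ty": 0, "tz": -0.18, "turn": 0, "jaw": 0.85}, {"tx": 0, "ty": 0, "tz": -0.3, "turn": 0, "jaw": 0.85}, {"tx": 0, "ty": 0, "tz": -0.38, "turn": 0, "jaw": 0.85}, {"tx": 0, "ty": 0, "tz": -0.4, "turn": 0, "jaw": 0.85}, {"tx": 0, "ty": 0, "tz": -0.4, "turn": 0, "jaw": 0.85}])

```text
t: 20.3
tool_pos: [0.4917, 0.1573, 0.1372]
orientation: [2.146, 2.292, 0.003]
force: [0.6, -0.0, -0.1]
opening: 0.0791
```

Run:
```python
from h import *
c=robot.get_calibration('wrist');im,d=robot.read_camera('wrist');cv2.imwrite('pics/w5.png',im)
P=cloud(d,c);Z=P[...,2]
near=(d>.05)&(np.hypot(P[...,0]-.49,P[...,1]-.157)<.1)
for lo,hi in((.008,.017),(.027,.037)):
    k=near&(Z>lo)&(Z<hi);k=cv2.morphologyEx(k.astype('uint8'),cv2.MORPH_OPEN,np.ones((3,3)))>0
    print(k.sum(),np.median(Z[k]),cv2.minAreaRect(P[k][:,:2].astype('float32')*1000))
plan(.6635,.0065,.12,85.7)
```

```text
7756 0.01229084504816158 ((491.2192687988281, 157.64988708496094), (120.04949951171875, 119.93217468261719), 3.739687919616699)
4176 0.03247104195502529 ((490.1706848144531, 159.35806274414062), (54.866172790527344, 79.12574768066406), 3.3741095066070557)
t 20.35 pos [0.4908 0.1571 0.1357] yaw 3.77 F [-0.9 -0.8 -0.7] open 0.0786 q6 end -85.0
delta tx -0.539 ty 0.542 tz 0.052 turn -0.455 dist mm 230.0 deg 81.9
```

View pics/w5.png

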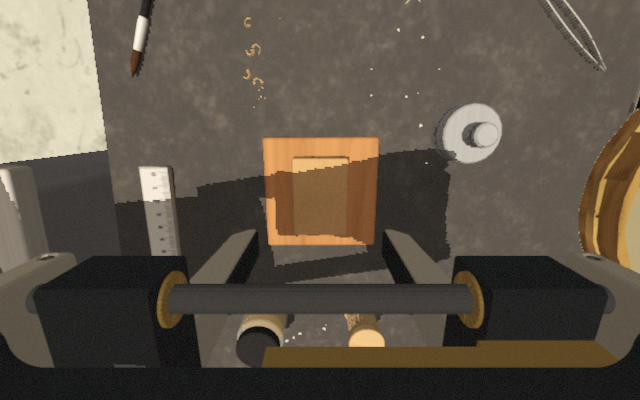

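The cork lies flat at (320,197), 2 mm from the panel's centre. Next is the leather block.

>>> drive_tool(steps=[{"tx": -0.05, "ty": 0.05, "tz": 0, "turn": -0.04, "jaw": 0.85}, {"tx": -0.11, "ty": 0.11, "tz": 0, "turn": -0.08, "jaw": 0.85}, {"tx": -0.17, "ty": 0.17, "tz": 0, "turn": -0.125, "jaw": 0.85}, {"tx": -0.23, "ty": 0.23, "tz": 0, "turn": -0.17, "jaw": 0.85}, {"tx": -0.29, "ty": 0.29, "tz": 0, "turn": -0.215, "jaw": 0.85}, {"tx": -0.35, "ty": 0.35, "tz": 0, "turn": -0.26, "jaw": 0.85}, {"tx": -0.41, "ty": 0.41, "tz": 0, "turn": -0.305, "jaw": 0.85}, {"tx": -0.46, "ty": 0.46, "tz": 0.01, "turn": -0.35, "jaw": 0.85}, {"tx": -0.51, "ty": 0.51, "tz": 0.03, "turn": -0.395, "jaw": 0.85}, {"tx": -0.539, "ty": 0.542, "tz": 0.05, "turn": -0.43, "jaw": 0.85}, {"tx": -0.539, "ty": 0.542, "tz": 0.05, "turn": -0.455, "jaw": 0.85}, {"tx": -0.539, "ty": 0.542, "tz": 0.05, "turn": -0.455, "jaw": 0.85}])

```text
t: 21.55
tool_pos: [0.6623, 0.0062, 0.1179]
orientation: [-0.118, -3.134, -0.0]
force: [-0.9, 0.7, 0.4]
opening: 0.0788
```

Run:
```python
from h import *
plan(.6635,.0065,.005,85.7)
c=robot.get_calibration('wrist');im,d=robot.read_camera('wrist');cv2.imwrite('pics/w6.png',im)
P=cloud(d,c);Z=P[...,2]
k=(d>.05)&(np.hypot(P[...,0]-.664,P[...,1]-.006)<.06)&(Z>.014)&(Z<.028);k=cv2.morphologyEx(k.astype('uint8'),cv2.MORPH_OPEN,np.ones((3,3)))>0
print(k.sum(),np.median(Z[k]),cv2.minAreaRect(P[k][:,:2].astype('float32')*1000))
```

```text
t 21.55 pos [0.6623 0.0062 0.1179] yaw 85.7 F [-0.9  0.7  0.4] open 0.0788 q6 end -85.0
delta tx -0.006 ty 0.001 tz 0.376 turn -0.000 dist mm 113.0 deg 0.0
2503 0.02224532909546867 ((665.8887939453125, 6.469797134399414), (40.54167556762695, 62.380706787109375), 85.33206939697266)
```

View pics/w6.png

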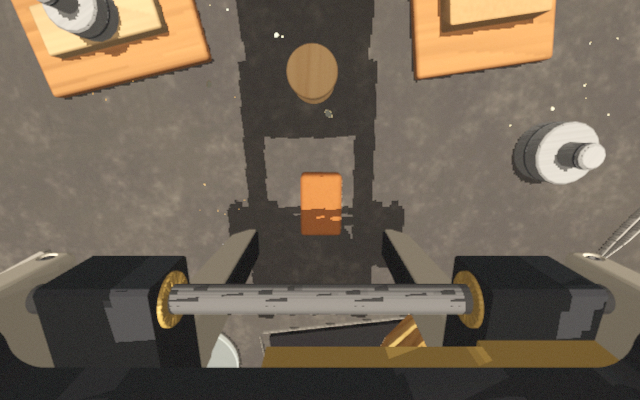

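The block at (321,203) is aligned with the jaws, and its centre is at x ≈ 0.665.

>>> drive_tool(steps=[{"tx": -0.009, "ty": 0.001, "tz": 0.1, "turn": 0, "jaw": 0.85}, {"tx": -0.009, "ty": 0.001, "tz": 0.22, "turn": 0, "jaw": 0.85}, {"tx": -0.009, "ty": 0.001, "tz": 0.32, "turn": 0, "jaw": 0.85}, {"tx": -0.009, "ty": 0.001, "tz": 0.36, "turn": 0, "jaw": 0.85}, {"tx": -0.009, "ty": 0.001, "tz": 0.376, "turn": 0, "jaw": 0.85}, {"tx": -0.009, "ty": 0.001, "tz": 0.376, "turn": 0, "jaw": 0.85}, {"tx": -0.009, "ty": 0.001, "tz": 0.376, "turn": 0, "jaw": 0.25}, {"tx": -0.009, "ty": 0.001, "tz": 0.376, "turn": 0, "jaw": 0.25}, {"tx": -0.009, "ty": 0.001, "tz": 0.376, "turn": 0, "jaw": 0.25}, {"tx": -0.009, "ty": 0.001, "tz": 0.376, "turn": 0, "jaw": 0.25}, {"tx": -0.009, "ty": 0.001, "tz": 0.376, "turn": 0, "jaw": 0.25}, {"tx": -0.009, "ty": 0.001, "tz": 0.376, "turn": 0, "jaw": 0.25}], force=15)

```text
t: 22.8
tool_pos: [0.6667, 0.0065, 0.0089]
orientation: [0.119, 3.139, -0.0]
force: [-0.4, 0.0, 1.5]
opening: 0.0402
```

>>> drive_tool(steps=[{"tx": 0, "ty": 0, "tz": 0, "turn": 0, "jaw": 0.25}, {"tx": 0, "ty": 0, "tz": 0, "turn": 0, "jaw": 0.25}, {"tx": 0, "ty": 0, "tz": 0, "turn": 0, "jaw": 0.25}, {"tx": 0, "ty": 0, "tz": -0.05, "turn": 0, "jaw": 0.25}, {"tx": 0, "ty": 0, "tz": -0.15, "turn": 0, "jaw": 0.25}, {"tx": 0, "ty": 0, "tz": -0.28, "turn": 0, "jaw": 0.25}, {"tx": 0, "ty": 0, "tz": -0.39, "turn": 0, "jaw": 0.25}, {"tx": 0, "ty": 0, "tz": -0.43, "turn": 0, "jaw": 0.25}, {"tx": 0, "ty": 0, "tz": -0.43, "turn": 0, "jaw": 0.25}])

```text
t: 23.7
tool_pos: [0.6683, 0.0065, 0.1407]
orientation: [0.119, 3.134, -0.0]
force: [0.3, 1.1, -1.6]
opening: 0.0405
```

Run:
```python
from h import *
plan(.4905,.1588,.12,3.5)
```

```text
t 23.7 pos [0.6683 0.0065 0.1407] yaw 85.67 F [ 0.3  1.1 -1.6] open 0.0405 q6 end 14.0
delta tx 0.630 ty 0.462 tz 0.066 turn 0.456 dist mm 235.0 deg -82.2
```

Run:
```python
from h import *
s=robot.read_state();c=robot.get_calibration('wrist');im,d=robot.read_camera('wrist');cv2.imwrite('pics/w7.png',im)
P=cloud(d,c);M=R.from_rotvec(s['orientation']).as_matrix();Q=(P-s['tool_pos'])@M
k=(d>.05)&(abs(Q[...,0])<.06)&(abs(Q[...,1])<.018)&(Q[...,2]>-.06)&(Q[...,2]<.02)
k=cv2.morphologyEx(k.astype('uint8'),cv2.MORPH_OPEN,np.ones((3,3)))>0
q=Q[k];print(len(q),np.percentile(q,[1,50,99],axis=0).round(4),s['tool_pos'])
plan(.4905,.1588,.12,3.5)
```

```text
5434 [[-0.0201 -0.0176 -0.0148]
 [ 0.0098 -0.0002 -0.0133]
 [ 0.032   0.0176  0.0023]] [0.66829964 0.00645736 0.14073174]
t 23.75 pos [0.6669 0.0066 0.138 ] yaw 85.67 F [ 0.8  0.6 -1.3] open 0.0403 q6 end 14.0
delta tx 0.625 ty 0.462 tz 0.059 turn 0.456 dist mm 234.0 deg -82.2
```

View pics/w7.png

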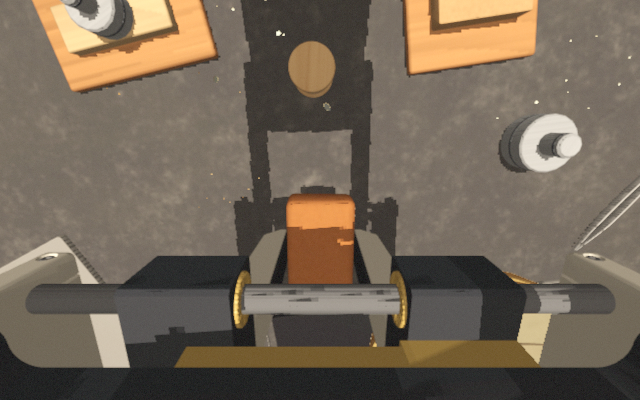

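The block is held level at (321,240), with its underside about 8 mm below the TCP. It should touch the cork at TCP z ≈ 0.040.

>>> drive_tool(steps=[{"tx": 0.05, "ty": 0.04, "tz": 0, "turn": 0.04, "jaw": 0.25}, {"tx": 0.11, "ty": 0.08, "tz": 0, "turn": 0.08, "jaw": 0.25}, {"tx": 0.18, "ty": 0.13, "tz": 0, "turn": 0.125, "jaw": 0.25}, {"tx": 0.25, "ty": 0.18, "tz": 0, "turn": 0.17, "jaw": 0.25}, {"tx": 0.32, "ty": 0.24, "tz": 0, "turn": 0.215, "jaw": 0.25}, {"tx": 0.4, "ty": 0.29, "tz": 0, "turn": 0.26, "jaw": 0.25}, {"tx": 0.47, "ty": 0.35, "tz": 0, "turn": 0.305, "jaw": 0.25}, {"tx": 0.54, "ty": 0.4, "tz": 0, "turn": 0.35, "jaw": 0.25}, {"tx": 0.6, "ty": 0.44, "tz": 0, "turn": 0.395, "jaw": 0.25}, {"tx": 0.625, "ty": 0.46, "tz": 0.03, "turn": 0.43, "jaw": 0.25}, {"tx": 0.625, "ty": 0.462, "tz": 0.06, "turn": 0.456, "jaw": 0.25}, {"tx": 0.625, "ty": 0.462, "tz": 0.06, "turn": 0.456, "jaw": 0.25}])

```text
t: 24.95
tool_pos: [0.4871, 0.1587, 0.1156]
orientation: [-2.149, -2.287, 0.009]
force: [-0.3, -0.7, -0.7]
opening: 0.0402
```

>>> drive_tool(steps=[{"tx": 0, "ty": 0, "tz": 0.03, "turn": 0, "jaw": 0.25}, {"tx": 0, "ty": 0, "tz": 0.09, "turn": 0, "jaw": 0.25}, {"tx": 0, "ty": 0, "tz": 0.14, "turn": 0, "jaw": 0.25}, {"tx": 0, "ty": 0, "tz": 0.16, "turn": 0, "jaw": 0.25}, {"tx": 0, "ty": 0, "tz": 0.16, "turn": 0, "jaw": 0.25}, {"tx": 0, "ty": 0, "tz": 0.16, "turn": 0, "jaw": 0.25}])

```text
t: 25.55
tool_pos: [0.4903, 0.1589, 0.0718]
orientation: [-2.151, -2.29, -0.0]
force: [0.4, -0.0, -0.3]
opening: 0.0404
```

Run:
```python
from h import *
plan(.4905,.1585,.0405,3.5)
```

```text
t 25.55 pos [0.4903 0.1589 0.0718] yaw 3.6 F [ 0.4 -0.  -0.3] open 0.0404 q6 end 14.0
delta tx -0.001 ty 0.001 tz 0.104 turn 0.001 dist mm 31.0 deg -0.1
```

>>> drive_tool(steps=[{"tx": 0, "ty": 0, "tz": 0.03, "turn": 0, "jaw": 0.25}, {"tx": 0, "ty": 0, "tz": 0.06, "turn": 0, "jaw": 0.25}, {"tx": 0, "ty": 0, "tz": 0.08, "turn": 0, "jaw": 0.25}, {"tx": 0, "ty": 0, "tz": 0.095, "turn": 0, "jaw": 0.25}, {"tx": 0, "ty": 0, "tz": 0.102, "turn": 0, "jaw": 0.25}, {"tx": 0, "ty": 0, "tz": 0.104, "turn": 0, "jaw": 0.25}, {"tx": 0, "ty": 0, "tz": 0.104, "turn": 0, "jaw": 0.25}, {"tx": 0, "ty": 0, "tz": 0.104, "turn": 0, "jaw": 0.25}])

```text
t: 26.35
tool_pos: [0.4895, 0.1588, 0.0411]
orientation: [-2.15, -2.289, 0.002]
force: [-7.4, -2.5, 10.4]
opening: 0.0404
```

>>> drive_tool(steps=[{"tx": 0, "ty": 0, "tz": -0.003, "turn": 0, "jaw": 0.25}, {"tx": 0, "ty": 0, "tz": -0.003, "turn": 0, "jaw": 0.7}, {"tx": 0, "ty": 0, "tz": -0.003, "turn": 0, "jaw": 0.7}, {"tx": 0, "ty": 0, "tz": -0.003, "turn": 0, "jaw": 0.7}, {"tx": 0, "ty": 0, "tz": -0.003, "turn": 0, "jaw": 0.7}, {"tx": 0, "ty": 0, "tz": -0.05, "turn": 0, "jaw": 0.7}, {"tx": 0, "ty": 0, "tz": -0.16, "turn": 0, "jaw": 0.7}, {"tx": 0, "ty": 0, "tz": -0.27, "turn": 0, "jaw": 0.7}, {"tx": 0, "ty": 0, "tz": -0.33, "turn": 0, "jaw": 0.7}, {"tx": 0, "ty": 0, "tz": -0.33, "turn": 0, "jaw": 0.7}, {"tx": 0, "ty": 0, "tz": -0.33, "turn": 0, "jaw": 0.7}])

```text
t: 27.45
tool_pos: [0.4904, 0.159, 0.14]
orientation: [2.15, 2.289, 0.002]
force: [-0.2, 1.3, -0.5]
opening: 0.0649
```

Run:
```python
from h import *
c=robot.get_calibration('wrist');im,d=robot.read_camera('wrist');cv2.imwrite('pics/w8.png',im)
P=cloud(d,c);Z=P[...,2]
near=(d>.05)&(np.hypot(P[...,0]-.49,P[...,1]-.157)<.1)
for lo,hi in((.008,.017),(.027,.037),(.046,.062)):
    k=near&(Z>lo)&(Z<hi);k=cv2.morphologyEx(k.astype('uint8'),cv2.MORPH_OPEN,np.ones((3,3)))>0
    print(k.sum(),np.median(Z[k]),cv2.minAreaRect(P[k][:,:2].astype('float32')*1000))
q=P[k];A=np.c_[q[:,:2]-[.49,.159],np.ones(len(q))];print('tilt',np.linalg.lstsq(A,q[:,2],rcond=None)[0])
plan(.6291,.2303,.13,20)
```

```text
7479 0.012325219886081318 ((491.207763671875, 157.72425842285156), (120.06133270263672, 119.2345962524414), 3.689983367919922)
1284 0.03240859984293862 ((490.234375, 159.1334228515625), (54.942527770996094, 79.54257202148438), 3.6720755100250244)
2705 0.054561895458344334 ((489.16387939453125, 159.77162170410156), (40.69357681274414, 61.29462432861328), 3.5307230949401855)
tilt [-0.00756046 -0.01218756  0.05443797]
t 27.5 pos [0.4896 0.1588 0.1388] yaw 3.59 F [ 0.1 -0.2 -0.9] open 0.0652 q6 end 0.0
delta tx 0.209 ty 0.479 tz 0.029 turn -0.091 dist mm 157.0 deg 16.4
```

View pics/w8.png

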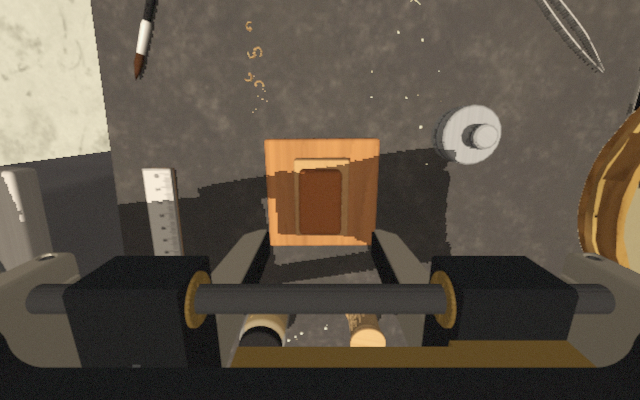

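The block is centred on the cork (1 mm, level), seen at (320,201). The big weight is next, seen at (472,135).

>>> drive_tool(steps=[{"tx": 0.05, "ty": 0.08, "tz": 0, "turn": 0, "jaw": 0.7}, {"tx": 0.11, "ty": 0.19, "tz": 0, "turn": 0, "jaw": 0.7}, {"tx": 0.16, "ty": 0.3, "tz": 0, "turn": 0, "jaw": 0.7}, {"tx": 0.19, "ty": 0.4, "tz": 0.01, "turn": 0, "jaw": 0.7}, {"tx": 0.205, "ty": 0.46, "tz": 0.02, "turn": 0, "jaw": 0.7}, {"tx": 0.209, "ty": 0.479, "tz": 0.03, "turn": 0, "jaw": 0.7}, {"tx": 0.209, "ty": 0.479, "tz": 0.03, "turn": 0, "jaw": 0.7}, {"tx": 0.209, "ty": 0.479, "tz": 0.03, "turn": 0, "jaw": 0.7}, {"tx": 0.209, "ty": 0.479, "tz": 0.03, "turn": 0, "jaw": 0.7}])

```text
t: 28.4
tool_pos: [0.6288, 0.2302, 0.1304]
orientation: [-2.151, -2.29, 0.001]
force: [0.3, 0.1, -0.0]
opening: 0.0651
```

Run:
```python
from h import *
c=robot.get_calibration('wrist');im,d=robot.read_camera('wrist');cv2.imwrite('pics/w9.png',im)
P=cloud(d,c).reshape(-1,3);P=P[(d.ravel()>.05)&(np.hypot(P[:,0]-.629,P[:,1]-.23)<.05)]
for lo,hi in((.046,.06),(.027,.036)):
    t=P[(P[:,2]>lo)&(P[:,2]<hi)];print(len(t),cv2.minEnclosingCircle(t[:,:2].astype('float32')))
plan(.6295,.2302,.035,3.6)
```

```text
481 ((0.6298359036445618, 0.23086044192314148), 0.011368650011718273)
1893 ((0.6297882795333862, 0.2305574268102646), 0.028039786964654922)
t 28.45 pos [0.629  0.2303 0.1307] yaw 3.58 F [-0.4  0.1  0. ] open 0.0654 q6 end 16.0
delta tx -0.000 ty 0.002 tz 0.319 turn -0.000 dist mm 96.0 deg 0.0
```

View pics/w9.png

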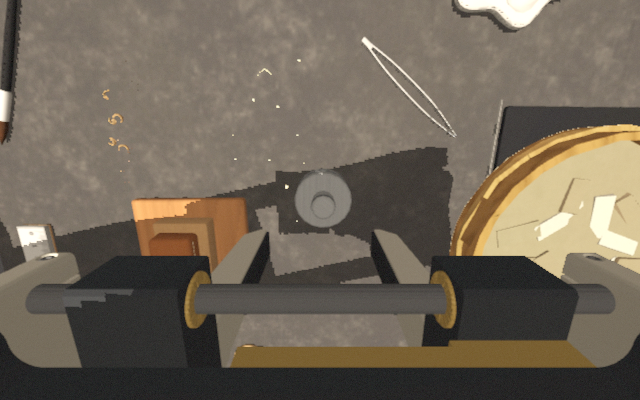

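The weight is centred between the fingers at (323,200). I want to check the basket's height against the gripper body's reach before descending.

Run:
```python
from h import *
c=robot.get_calibration('top');d=np.load('pics/top0.npy');P=cloud(d,c);Z=P[...,2]
m=(d>.3)&(P[...,0]>.68)&(P[...,0]<.82)&(P[...,1]>.1)&(P[...,1]<.36)
q=P[m&(Z>.03)];print(q.min(0),q.max(0),len(q))
for x in(.70,.73,.75,.77,.8):
    t=P[m&(abs(P[...,0]-x)<.006)];print(x,t[:,2].max())
```

```text
[0.77596365 0.10085899 0.03003938] [0.8194965  0.27674832 0.0502207 ] 328
0.7 0.010363416444627349
0.73 0.011603102581847047
0.75 0.007882194167619927
0.77 0.04233591075957133
0.8 0.04871168103076218
```

The basket is at most 50 mm high and begins at x = 0.77, so it is clear. Descending and gripping at 50 N.

>>> drive_tool(steps=[{"tx": -0.001, "ty": 0.002, "tz": 0.06, "turn": 0, "jaw": 0.7}, {"tx": -0.001, "ty": 0.002, "tz": 0.15, "turn": 0, "jaw": 0.7}, {"tx": -0.001, "ty": 0.002, "tz": 0.24, "turn": 0, "jaw": 0.7}, {"tx": -0.001, "ty": 0.002, "tz": 0.29, "turn": 0, "jaw": 0.6}, {"tx": -0.001, "ty": 0.002, "tz": 0.31, "turn": 0, "jaw": 0.5}, {"tx": -0.001, "ty": 0.002, "tz": 0.318, "turn": 0, "jaw": 0.5}, {"tx": -0.001, "ty": 0.002, "tz": 0.318, "turn": 0, "jaw": 0.1}, {"tx": -0.001, "ty": 0.002, "tz": 0.318, "turn": 0, "jaw": 0.1}, {"tx": -0.001, "ty": 0.002, "tz": 0.318, "turn": 0, "jaw": 0.1}, {"tx": -0.001, "ty": 0.002, "tz": 0.318, "turn": 0, "jaw": 0.1}, {"tx": -0.001, "ty": 0.002, "tz": 0.318, "turn": 0, "jaw": 0.1}, {"tx": -0.001, "ty": 0.002, "tz": 0.318, "turn": 0, "jaw": 0.1}], force=50)

```text
t: 29.65
tool_pos: [0.6313, 0.2305, 0.0362]
orientation: [2.15, 2.289, 0.003]
force: [1.5, 0.2, 4.2]
opening: 0.0207
```

>>> drive_tool(steps=[{"tx": 0, "ty": 0, "tz": 0, "turn": 0, "jaw": 0.1}, {"tx": 0, "ty": 0, "tz": 0, "turn": 0, "jaw": 0.1}, {"tx": 0, "ty": 0, "tz": 0, "turn": 0, "jaw": 0.1}])

```text
t: 29.95
tool_pos: [0.6313, 0.2305, 0.0362]
orientation: [2.15, 2.289, 0.003]
force: [0.8, -0.6, 5.9]
opening: 0.0203
```

>>> drive_tool(steps=[{"tx": 0, "ty": 0, "tz": -0.01, "turn": 0, "jaw": 0.1}, {"tx": 0, "ty": 0, "tz": -0.03, "turn": 0, "jaw": 0.1}, {"tx": 0, "ty": 0, "tz": -0.08, "turn": 0, "jaw": 0.1}, {"tx": 0, "ty": 0, "tz": -0.15, "turn": 0, "jaw": 0.1}, {"tx": 0, "ty": 0, "tz": -0.23, "turn": 0, "jaw": 0.1}, {"tx": 0, "ty": 0, "tz": -0.3, "turn": 0, "jaw": 0.1}, {"tx": 0, "ty": 0, "tz": -0.34, "turn": 0, "jaw": 0.1}, {"tx": 0, "ty": 0, "tz": -0.35, "turn": 0, "jaw": 0.1}, {"tx": 0, "ty": 0, "tz": -0.35, "turn": 0, "jaw": 0.1}, {"tx": 0, "ty": 0, "tz": -0.35, "turn": 0, "jaw": 0.1}])

```text
t: 30.95
tool_pos: [0.6293, 0.23, 0.1384]
orientation: [-2.15, -2.289, 0.003]
force: [0.6, -0.5, -5.8]
opening: 0.0206
```

Run:
```python
from h import *
plan(.4897,.1592,.135,3.6)
c=robot.get_calibration('wrist');im,d=robot.read_camera('wrist');cv2.imwrite('pics/w10.png',im)
```

```text
t 30.95 pos [0.6293 0.23   0.1384] yaw 3.59 F [ 0.6 -0.5 -5.8] open 0.0206 q6 end 14.0
delta tx -0.206 ty -0.479 tz 0.013 turn -0.000 dist mm 157.0 deg 0.0
```

View pics/w10.png

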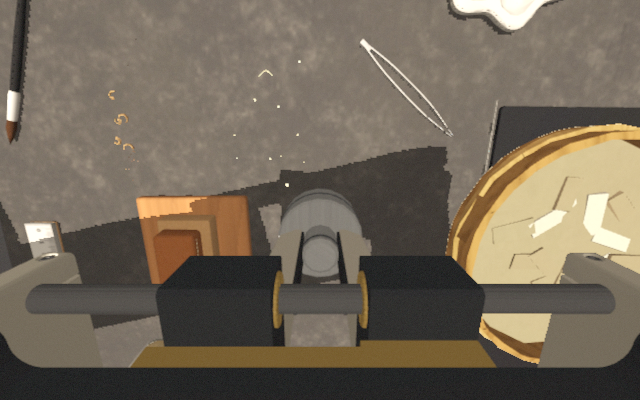

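The weight hangs straight at (320,225), with about 6 N of load. Carrying it over the block.

>>> drive_tool(steps=[{"tx": -0.02, "ty": -0.04, "tz": 0, "turn": 0, "jaw": 0.1}, {"tx": -0.05, "ty": -0.11, "tz": 0, "turn": 0, "jaw": 0.1}, {"tx": -0.09, "ty": -0.2, "tz": 0, "turn": 0, "jaw": 0.1}, {"tx": -0.125, "ty": -0.29, "tz": 0, "turn": 0, "jaw": 0.1}, {"tx": -0.16, "ty": -0.37, "tz": 0, "turn": 0, "jaw": 0.1}, {"tx": -0.185, "ty": -0.43, "tz": 0, "turn": 0, "jaw": 0.1}, {"tx": -0.2, "ty": -0.465, "tz": 0, "turn": 0, "jaw": 0.1}, {"tx": -0.206, "ty": -0.479, "tz": 0, "turn": 0, "jaw": 0.1}, {"tx": -0.206, "ty": -0.479, "tz": 0, "turn": 0, "jaw": 0.1}, {"tx": -0.206, "ty": -0.479, "tz": 0, "turn": 0, "jaw": 0.1}, {"tx": -0.206, "ty": -0.479, "tz": 0, "turn": 0, "jaw": 0.1}])

```text
t: 32.1
tool_pos: [0.4911, 0.1598, 0.14]
orientation: [2.151, 2.29, 0.0]
force: [0.6, -0.5, -5.8]
opening: 0.0209
```

Run:
```python
from h import *
plan(.4897,.1592,.0925,3.6)
```

```text
t 32.1 pos [0.4911 0.1598 0.14  ] yaw 3.59 F [ 0.6 -0.5 -5.8] open 0.0209 q6 end 14.0
delta tx -0.002 ty -0.005 tz 0.158 turn -0.000 dist mm 48.0 deg 0.0
```

>>> drive_tool(steps=[{"tx": -0.002, "ty": -0.005, "tz": 0.03, "turn": 0, "jaw": 0.1}, {"tx": -0.002, "ty": -0.005, "tz": 0.07, "turn": 0, "jaw": 0.1}, {"tx": -0.002, "ty": -0.005, "tz": 0.11, "turn": 0, "jaw": 0.1}, {"tx": -0.002, "ty": -0.005, "tz": 0.135, "turn": 0, "jaw": 0.1}, {"tx": -0.002, "ty": -0.005, "tz": 0.147, "turn": 0, "jaw": 0.1}, {"tx": -0.002, "ty": -0.005, "tz": 0.153, "turn": 0, "jaw": 0.1}, {"tx": -0.002, "ty": -0.005, "tz": 0.153, "turn": 0, "jaw": 0.1}, {"tx": -0.002, "ty": -0.005, "tz": 0.153, "turn": 0, "jaw": 0.1}])

```text
t: 32.9
tool_pos: [0.4896, 0.159, 0.0947]
orientation: [2.15, 2.289, 0.001]
force: [0.5, 0.1, -6.1]
opening: 0.0209
```

>>> drive_tool(steps=[{"tx": 0, "ty": 0, "tz": 0.004, "turn": 0, "jaw": 0.1}, {"tx": 0, "ty": 0, "tz": 0.006, "turn": 0, "jaw": 0.1}, {"tx": 0, "ty": 0, "tz": 0.008, "turn": 0, "jaw": 0.1}, {"tx": 0, "ty": 0, "tz": 0.008, "turn": 0, "jaw": 0.1}])

```text
t: 33.3
tool_pos: [0.4892, 0.1589, 0.0917]
orientation: [-2.151, -2.29, 0.0]
force: [-0.2, 0.7, -6.0]
opening: 0.0204
```

>>> drive_tool(steps=[{"tx": 0, "ty": 0, "tz": 0.003, "turn": 0, "jaw": 0.1}, {"tx": 0, "ty": 0, "tz": 0.004, "turn": 0, "jaw": 0.1}, {"tx": 0, "ty": 0, "tz": 0.004, "turn": 0, "jaw": 0.1}, {"tx": 0, "ty": 0, "tz": 0.004, "turn": 0, "jaw": 0.1}])

```text
t: 33.7
tool_pos: [0.4893, 0.1589, 0.0908]
orientation: [2.151, 2.29, 0.0]
force: [-0.1, 0.2, -3.2]
opening: 0.0207
```

The load is halving, so the weight is touching. A hair lower, then release.

>>> drive_tool(steps=[{"tx": 0, "ty": 0, "tz": 0.002, "turn": 0, "jaw": 0.1}, {"tx": 0, "ty": 0, "tz": 0.002, "turn": 0, "jaw": 0.1}, {"tx": 0, "ty": 0, "tz": 0.002, "turn": 0, "jaw": 0.3}, {"tx": 0, "ty": 0, "tz": 0.002, "turn": 0, "jaw": 0.5}, {"tx": 0, "ty": 0, "tz": 0.002, "turn": 0, "jaw": 0.5}, {"tx": 0, "ty": 0, "tz": 0.002, "turn": 0, "jaw": 0.5}, {"tx": 0, "ty": 0, "tz": 0.002, "turn": 0, "jaw": 0.5}, {"tx": 0, "ty": 0, "tz": -0.05, "turn": 0, "jaw": 0.5}, {"tx": 0, "ty": 0, "tz": -0.15, "turn": 0, "jaw": 0.5}, {"tx": 0, "ty": 0, "tz": -0.27, "turn": 0, "jaw": 0.5}, {"tx": 0, "ty": 0, "tz": -0.35, "turn": 0, "jaw": 0.5}, {"tx": 0, "ty": 0, "tz": -0.35, "turn": 0, "jaw": 0.5}])

```text
t: 34.9
tool_pos: [0.4918, 0.1595, 0.2002]
orientation: [2.148, 2.287, 0.01]
force: [0.9, -0.0, 0.7]
opening: 0.0465
```

Run:
```python
from h import *
plan(.49,.159,.19,3.6)
c=robot.get_calibration('wrist');im,d=robot.read_camera('wrist');cv2.imwrite('pics/w11.png',im)
P=cloud(d,c);Z=P[...,2]
near=(d>.05)&(np.hypot(P[...,0]-.49,P[...,1]-.157)<.1)
for lo,hi in((.008,.017),(.027,.037),(.048,.06)):
    k=near&(Z>lo)&(Z<hi);k=cv2.morphologyEx(k.astype('uint8'),cv2.MORPH_OPEN,np.ones((3,3)))>0
    print(k.sum(),np.median(Z[k]),cv2.minAreaRect(P[k][:,:2].astype('float32')*1000))
for lo,hi in((.08,.092),(.1,.116)):
    k=near&(Z>lo)&(Z<hi);print(k.sum(),np.median(Z[k]),cv2.minEnclosingCircle(P[k][:,:2].astype('float32')))
im,d=robot.read_camera('scene');cv2.imwrite('pics/scene11.png',im)
```

```text
t 34.9 pos [0.4918 0.1595 0.2002] yaw 3.59 F [ 0.9 -0.   0.7] open 0.0465 q6 end 14.0
delta tx -0.001 ty -0.006 tz 0.034 turn -0.000 dist mm 10.0 deg 0.0
5112 0.0123034267994237 ((491.1781921386719, 157.33877563476562), (120.15254974365234, 120.25276947021484), 4.003818511962891)
539 0.03244296273097852 ((490.4101257324219, 159.1560821533203), (54.233036041259766, 79.52948760986328), 3.3640716075897217)
242 0.054214726081744186 ((487.9234619140625, 185.57179260253906), (11.475809097290039, 40.32719802856445), 89.1331787109375)
1724 0.08681668258782407 ((0.48778972029685974, 0.15897466242313385), 0.027999915182590485)
436 0.1104178598797462 ((0.48782598972320557, 0.1590084582567215), 0.011468911543488503)
```

View pics/w11.png

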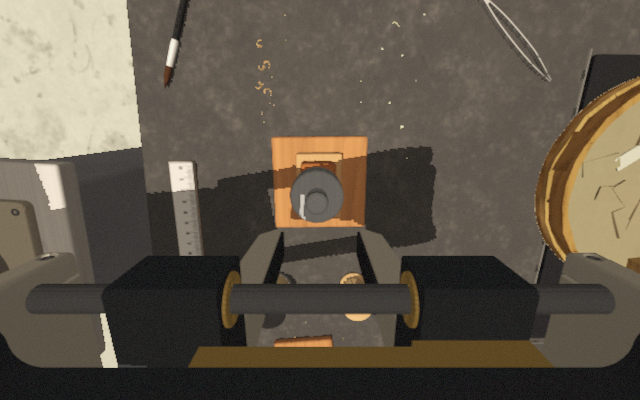

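View pics/scene11.png

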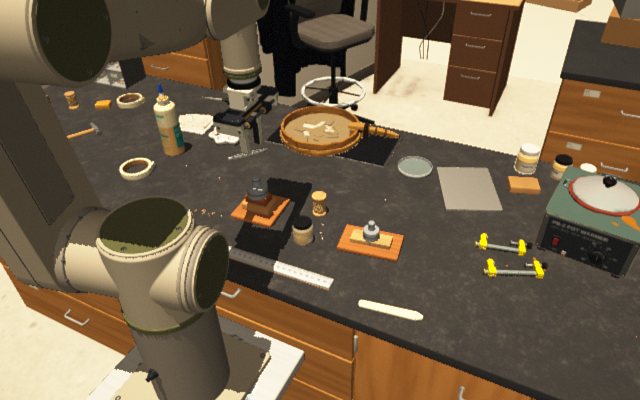

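Both stacks stand: big weight at (317,195) in the wrist view, small-weight stack at (371,238) and jar and spool standing in the scene view. Last check is the long panel and the bystanders from the top camera.

Run:
```python
from h import *
c=robot.get_calibration('top');im,d=robot.read_camera('top');cv2.imwrite('pics/top11.png',im)
P=cloud(d,c);Z=P[...,2]
near=(d>.3)&(np.hypot(P[...,0]-.49,P[...,1]+.163)<.1)
for lo,hi in((.008,.017),(.021,.031)):
    k=near&(Z>lo)&(Z<hi);print(k.sum(),np.median(Z[k]),cv2.minAreaRect(P[k][:,:2].astype('float32')*1000))
for lo,hi in((.047,.056),(.066,.08)):
    k=near&(Z>lo)&(Z<hi);print(k.sum(),np.median(Z[k]),cv2.minEnclosingCircle(P[k][:,:2].astype('float32')))
for n,x,y in(('jar',.4349,-.0038),('spool',.5491,.008)):
    k=(d>.3)&(np.hypot(P[...,0]-x,P[...,1]-y)<.05)&(Z>.05)&(Z<.068);print(n,k.sum(),cv2.minEnclosingCircle(P[k][:,:2].astype('float32')))
print(robot.read_state()['t'],robot.close_job())
```

```text
1270 0.011830320871798361 ((490.90545654296875, -163.15316772460938), (89.71327209472656, 150.2049102783203), 8.291269302368164)
345 0.02558433459122811 ((489.8712463378906, -164.10302734375), (38.11479187011719, 98.84431457519531), 8.282447814941406)
149 0.05166412696246647 ((0.4890402853488922, -0.16276472806930542), 0.02013091742992401)
35 0.07244982021233115 ((0.48799577355384827, -0.16357484459877014), 0.007448859512805939)
jar 261 ((0.43575945496559143, -0.003996678628027439), 0.024435672909021378)
spool 174 ((0.5489629507064819, 0.008088452741503716), 0.019227519631385803)
the job is handed in; nothing more can be done
35.05 None
```

I built both stacks and handed the job in at t ≈ 35 s of the 128 s allowed. No verdict is reported. My last camera measurements put every piece well inside its tolerance:

| Piece | Distance from the centre of what it sits on | Limit | Direction |
|---|---|---|---|
| Cork pad on square panel | about 2 mm | 15 mm | free |
| Leather block on cork pad | about 1 mm | 12 mm | within 0.5° |
| Large weight on block | about 1.5 mm | 12 mm | – |
| Caul on long panel | about 1.5 mm | 15 mm | within 0.1° |
| Small weight on caul | about 2 mm | 12 mm | – |

- **Heights:** the top surfaces came out as expected at each level: 32, 54, 87 and 110 mm on the square panel, and 26, 52 and 72 mm on the long panel.
- **Setting down:** I lowered both weights until their undersides were within a fraction of a millimetre of the surface or touching it, then opened the fingers. The wrist load had halved for the large weight before I let go.
- **Bystanders:** the jar and the spool measured within 1 mm of where they started, and both are standing.
- **Disagreements:** the top camera, wrist camera and arm position differed by up to about 2 mm, and none of my checks failed. The leather block touched the cork with about 10 N as I set it down. It measured centred and level afterwards, but I did not measure it fully once the large weight covered it.

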